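# Set up a welding fixture: clear old stubs, set the angle stops and pin them

### The arm

A 6-joint arm with a two-finger parallel gripper is mounted at the origin on the work surface. World frame = base frame: x ahead of the robot, y to its left, z up, the work surface at z = 0. Lengths are in mm, angles in rad, forces in N, time in s.
With the tool pointing down it reaches from about 325 to 775 mm from the base axis. Payload 5.5 kg.
Tool frame: the origin (TCP) lies at the very end of the fingers, on their centre line; the grasp point (between the pads) lies 19 mm behind it; x points along the fingers, y is the direction in which the jaws open and shut, and the axes are right-handed (so a half turn about x gives the same grasp; the last joint's range is limited). The gripper opens to 88 mm and grips with 3 to 60 N. Pads are 20 mm wide; open, the fingers measure 115 mm over their backs; the gripper's body (75 mm by 178 mm) begins 61 mm behind the grasp point.
Start: joints at [1.076, 0.091, 1.231, -0, 1.82, -0.057], TCP at [254.375, 543.424, 222.631] pointing down, gripper open.
Joint ranges: [-2.87, 2.87], [-0.86, 2.18], [0.17, 2.46], [-1.51, 4.65], [0.06, 2.69], [-2.65, 2.65]. Speed limits (rad/s): [2.57, 2.57, 3.01, 3.14, 3.14, 3.14].

### API

Orientations are given as a 3x3 rotation matrix whose columns are the frame's x, y, z axes.
In Python, from plant import robot gives the robot as it stands. The module is installed in compiled form; this text tells all that it offers.
- The arm moves only by the tool arm_command, never from a script. Its argument "increments" is a list that holds one entry, the list of rows, each a list of 6 numbers: the shift along the tool's x, y, z in mm, then the turn, a rotation vector about the tool's x, y, z in degrees. A call has 1 to 12 rows; each row shifts and turns the commanded pose from where the row before left it, along the tool's axes as they then stand; what a row does not reach is not made up. A row lasts 1/12 s, in which the tool goes at most 41.7 mm and 7.16 degrees, less where a joint would pass 70% of its speed; a pose out of reach is approached as far as the arm can. A call is refused whole if a number of a shift passes 41.7 or a number of a turn 7.16, either way. A call with a gripper value outside its range is refused whole. "fingers" is the opening, from 0 (shut) to 1 (fully open), set as the call begins (left out, the last holds). The fingers move at their own pace and stop on an object; "force" is the grip in N (left out, the last holds). Time passes only in rows, so rows that do not move let the fingers close. It gives the time, the measured TCP pose, the force and the opening at its end, in the units of the state.
- robot.read_state(): the state, without advancing time (a new reading comes with each control period).
- robot.read_camera(name): name is "scene" or "top"; returns (picture, depth): 400x640x3 uint8, red, green, blue; 400x640 float32, mm along the optical axis (not along the pixel's ray), 0 where there is no reading.
- robot.camera_info(name): a dict with "fx", "fy", "cx", "cy" (pixels), "R" (3x3) and "t" (3): a world point X has camera coordinates R X + t. Camera axes: x right, y down, z forward; pixel columns grow to the right and rows downward; lengths in mm; the calibration is good to about 2 mm. A picture is of the moment at which its call begins. camera_info takes no time and is no camera call.
- robot.job_done(): hands the job in, once; it reports no verdict.
Trained networks look in the newest picture that a camera, given by its name, has taken for a name from the list of things; names that differ only in an ending like _2 or _b are one class to them, and where a whole thing is asked for, a point or a joint stands for the part that bears it (a point fixed in the world has none). Each returns a list of dicts, best first, with "conf" (0 to 1); they miss things now and then, are a little off and sometimes report something else, mostly with a low value. They report only what shows in the picture. A call takes as long as a camera call. They do not tell look-alikes from the thing itself.
- robot.trace(camera, query): "pixels" (400x640 bool, what is visible of it).
- robot.tip_of(camera, query): "position" ([x, y, z] in mm, in the coordinates of the camera as it stood for that picture, good to about 4 mm: a listed point, or the origin of a listed thing).
The state is a dict: "clock": time; "q": joint angles; "joint_vel": joint speeds; "joint_torque": joint torques, N m; "tcp_pos": TCP position; "tool_rot": TCP orientation; "wrist_force": force on the tool from outside, world axes, zero at the start; "torque": the same for the moment, N m; "grip_width": opening from 0.0 (shut) to 1.0 (fully open).
Only numpy, scipy, OpenCV 4.12 (cv2) and the standard library are available. Lean on these libraries where they do the work, as an engineer would, in place of code of your own. Each camera call takes 0.05 s, during which the arm holds its last target.

### The job

Set up the drilled fixture plate for the next weld job: first take every old pin stub left in its holes out and lay it in the scrap tray, before any stop goes on the plate. Then set each angle stop from the cardboard sheet flat over a hole of its own, square to the plate with its upright wall on the far side (away from you), and lock it with one round-headed locating pin from the crowded wooden rack, pushed fully home through stop and plate; all stops must end square. Two or three stops are there; leave spare pins standing in their places in the rack, and do not disturb the other tooling in it.

Things in the scene. Friction and masses are not known exactly. Their poses are not given: they have to be found in the camera images.
- plate: bright metal fixture plate lying on the bench, fixed, 130 (x) x 340 (y) x 24 mm thick; origin at the centre of its underside (bench level); its +x side is the far side. Three vertical 14 mm through holes at x = -10 mm, y = -115, 0, +115 mm
- plate_hole0 (a point): centre of the mouth of plate hole 0, on the plate's top face (24 mm above the bench); 14 mm wide, goes through to the bench
- plate_hole1 (a point): centre of the mouth of plate hole 1, on the plate's top face (24 mm above the bench); 14 mm wide, goes through to the bench
- plate_hole2 (a point): centre of the mouth of plate hole 2, on the plate's top face (24 mm above the bench); 14 mm wide, goes through to the bench
- rack: wooden rack block, fixed, 170 (x) x 110 (y) x 40 mm high, origin at the centre of its underside, on the left or right of the plate. Eight 16 mm square through holes in two rows along its x: x = -60, -20, 20, 60 mm, y = -31 and +31 mm. Every hole is filled, in random order; along a row only 16 to 22 mm is free between heads, across the rows 38 mm, so fingers fit only when they close along the rack's y, one on each side of the row
- pin1: plain steel locating pin standing in the rack: 12 mm shank 30 mm long with a tapered foot (7 mm wide at the tip), below a round head 24 mm across and 26 mm high (head from 30 to 56 mm above the origin). Origin at the centre of the foot, z up to the head. In the rack the head rests on the rack's top, the foot 10 mm above the bench. 80 to 130 g
- pin2: plain steel locating pin standing in the rack: 12 mm shank 30 mm long with a tapered foot (7 mm wide at the tip), below a round head 24 mm across and 26 mm high (head from 30 to 56 mm above the origin). Origin at the centre of the foot, z up to the head. In the rack the head rests on the rack's top, the foot 10 mm above the bench. 80 to 130 g
- pin3: plain steel locating pin standing in the rack: 12 mm shank 30 mm long with a tapered foot (7 mm wide at the tip), below a round head 24 mm across and 26 mm high (head from 30 to 56 mm above the origin). Origin at the centre of the foot, z up to the head. In the rack the head rests on the rack's top, the foot 10 mm above the bench. 80 to 130 g
- square1: tooling in the rack that stays there, same shank and origin as the pins, square head 18 mm wide, 42 mm high
- square2: tooling in the rack that stays there, same shank and origin as the pins, square head 18 mm wide, 42 mm high
- cone1: tooling in the rack that stays there, same shank and origin as the pins, pointed cone head 24 mm wide, 47 mm high
- cone2: tooling in the rack that stays there, same shank and origin as the pins, pointed cone head 24 mm wide, 47 mm high
- disc: tooling in the rack that stays there, same shank and origin as the pins, thin round head 24 mm wide, only 9 mm high
- stop1: loose dark metal angle stop standing on the bench on a thin cardboard sheet (or absent): base 60 (x) x 40 (y) x 10 mm with an upright wall 10 mm thick (x 20 to 30 mm), 40 mm wide (y), its top 55 mm above the underside. Origin at the centre of the base's underside. 130 to 210 g
- stop1_hole (a point): centre of the stop's slot, on the top face of its base: at x = -12 mm, y = 0, z = 10 mm of the stop; the slot is 20 (x) x 18 (y) mm and goes through the base. A 12 mm pin has 3 to 4 mm of play in it, and a stop that is pinned can still be turned about its pin
- stop2: loose dark metal angle stop standing on the bench on a thin cardboard sheet (or absent): base 60 (x) x 40 (y) x 10 mm with an upright wall 10 mm thick (x 20 to 30 mm), 40 mm wide (y), its top 55 mm above the underside. Origin at the centre of the base's underside. 130 to 210 g
- stop2_hole (a point): centre of the stop's slot, on the top face of its base: at x = -12 mm, y = 0, z = 10 mm of the stop; the slot is 20 (x) x 18 (y) mm and goes through the base. A 12 mm pin has 3 to 4 mm of play in it, and a stop that is pinned can still be turned about its pin
- stop3: loose dark metal angle stop standing on the bench on a thin cardboard sheet (or absent): base 60 (x) x 40 (y) x 10 mm with an upright wall 10 mm thick (x 20 to 30 mm), 40 mm wide (y), its top 55 mm above the underside. Origin at the centre of the base's underside. 130 to 210 g
- stop3_hole (a point): centre of the stop's slot, on the top face of its base: at x = -12 mm, y = 0, z = 10 mm of the stop; the slot is 20 (x) x 18 (y) mm and goes through the base. A 12 mm pin has 3 to 4 mm of play in it, and a stop that is pinned can still be turned about its pin
- stub1: plain old dowel stub, dark steel, 12 mm wide, 42 mm long, standing loosely in plate hole 0 (or absent): its top 18 mm above the plate. Origin at the centre of its lower end, z along it. About 36 g
- stub2: plain old dowel stub, dark steel, 12 mm wide, 42 mm long, standing loosely in plate hole 1 (or absent): its top 18 mm above the plate. Origin at the centre of its lower end, z along it. About 36 g
- stub3: plain old dowel stub, dark steel, 12 mm wide, 42 mm long, standing loosely in plate hole 2 (or absent): its top 18 mm above the plate. Origin at the centre of its lower end, z along it. About 36 g
- tray: blue open scrap tray on the bench near the robot, fixed, 100 (x) x 140 (y) x 35 mm high, walls and floor 4 to 5 mm; origin at the centre of its underside
There are look-alikes about, which are no part of the job. What is shaped like the pin2 but green or turquoise is not meant.

How it is judged:
By the outcome, as a careful person would: the job done as asked, in the order asked, and still so for the second after the job is handed in, with the robot touching nothing.
Of stop1, stop2, stop3 only 2 to 3 are there at a start; the rules pass over those that are not, and their reading is None.
Of stub1, stub2, stub3 only 1 to 2 are there at a start; the rules pass over those that are not, and their reading is None.
At some moment in a run one of stop1, stop2, stop3 may be knocked a few centimetres aside while the robot is not near it.
It also fails if it takes over 210 s, if anything falls off the work surface, if the arm or the gripper's body presses on something with over 40 N, if the wrist force passes 120 N, or if a joint passes its speed limit or range.

## Working session

There is one attempt and no reset: what is moved stays moved. The work goes in short steps, Python scripts to look and compute and a tool call to move; the robot and the scene stay as the last step left them, time stands still between calls to the robot, and variables do not carry over. Pictures are saved under pics/ and viewed, and the job is handed in when it is done.

Besides the shell and the picture viewer there is one more tool, called after "Emit:" as a command line: name --argument value ..., lists and objects as JSON in quotes. arm_command: Moves the arm, as the interface text tells. Its arguments: {"type":"object","properties":{"increments":{"type":"array","items":{"type":"array","items":{"type":"array","items":{"type":"number"}}}},"fingers":{"type":"number"},"force":{"type":"number"}},"required":["increments"]}

```bash
mkdir -p pics
cat > h.py <<'E'
import numpy as np, cv2
from plant import robot
def snap(cam,fn):
    p,d=robot.read_camera(cam)
    cv2.imwrite('pics/'+fn,cv2.cvtColor(p,cv2.COLOR_RGB2BGR)); return p,d
def world(cam,Xc):
    i=robot.camera_info(cam); return np.array(i['R']).T@(np.array(Xc)-np.array(i['t']))
def cloud(cam,d):
    i=robot.camera_info(cam); v,u=np.mgrid[0:400,0:640]
    X=np.stack([(u-i['cx'])/i['fx']*d,(v-i['cy'])/i['fy']*d,d],-1)
    W=(X-np.array(i['t']))@np.array(i['R'])
    W[d==0]=np.nan
    return W
E
python3 - <<'E'
from h import *
np.set_printoptions(precision=2,suppress=True)
for c in ('scene','top'):
    snap(c,c+'0.png'); i=robot.camera_info(c); print(c,{k:np.array(v) for k,v in i.items()})
    print('campos',world(c,[0,0,0]))
s=robot.read_state(); print(s)
E
```

```text
scene {'fx': array(426.75), 'fy': array(426.75), 'cx': array(322.38), 'cy': array(200.03), 'R': array([[ 0.85,  0.53,  0.01],
       [ 0.36, -0.56, -0.75],
       [-0.39,  0.64, -0.66]]), 't': array([-451.29, -157.84, 1306.41])}
campos [ 950.4  -679.96  754.77]
top {'fx': array(491.35), 'fy': array(491.35), 'cx': array(323.17), 'cy': array(205.58), 'R': array([[-0.02, -1.  , -0.01],
       [-0.99,  0.02, -0.1 ],
       [ 0.1 ,  0.01, -0.99]]), 't': array([  13.68,  524.53, 1465.84])}
campos [ 370.47   -5.39 1512.2 ]
{'clock': 0.1, 'q': array([ 1.08,  0.09,  1.23, -0.  ,  1.82, -0.06]), 'joint_vel': array([ 0., -0., -0., -0., -0., -0.]), 'joint_torque': array([  0.  , -44.79, -40.76,   0.07,   0.03,  -0.  ]), 'tcp_pos': array([254.24, 543.19, 221.61]), 'tool_rot': array([[-0.  ,  0.42,  0.91],
       [-0.  ,  0.91, -0.42],
       [-1.  , -0.  , -0.  ]]), 'wrist_force': array([-0.14,  0.29,  0.71]), 'torque': array([-0.01,  0.02, -0.02]), 'grip_width': 1.0013450091343863}
```

View pics/scene0.png

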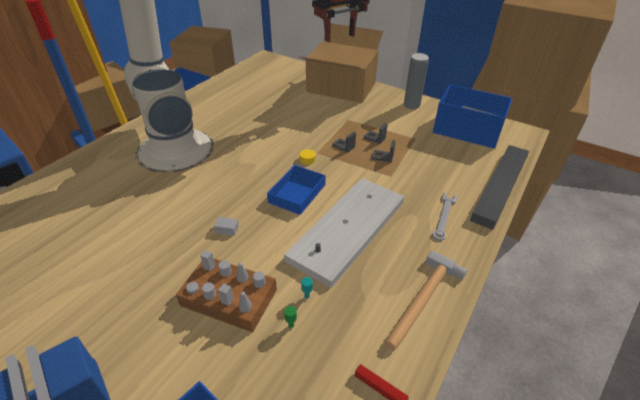

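View pics/top0.png

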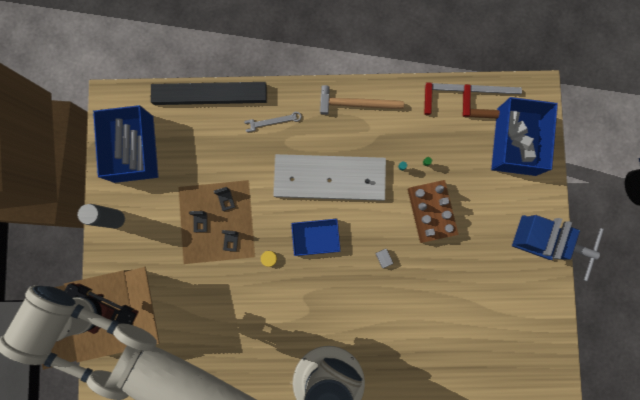

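Three stops on the cardboard (top ~(227,199), (200,222), (231,240)), a stub in the right hole (369,181), and the rack at (433,211). Next I'll query the networks.

Run:
```python
from h import *
np.set_printoptions(precision=1,suppress=True)
P={}
for c in ('scene','top'):
    p,d=snap(c,c+'1.png'); P[c]=p; np.savez('pics/'+c+'1.npz',p=p,d=d)
    for n in ['plate','plate_hole0','plate_hole1','plate_hole2','rack','tray','pin1','stop1','stop1_hole','stub1','square1','cone1','disc']:
        for r in robot.tip_of(c,n): print(c,n,round(r['conf'],2),world(c,r['position']))
print(robot.read_state()['clock'])
def crop(a,y0,y1,x0,x1,f): return cv2.resize(cv2.cvtColor(a[y0:y1,x0:x1],cv2.COLOR_RGB2BGR),None,fx=f,fy=f,interpolation=cv2.INTER_CUBIC)
cv2.imwrite('pics/c1.png',crop(P['scene'],240,335,165,315,5))
cv2.imwrite('pics/c2.png',crop(P['top'],145,265,170,300,5))
cv2.imwrite('pics/c3.png',crop(P['top'],145,250,360,470,5))
cv2.imwrite('pics/c4.png',crop(P['scene'],110,280,280,420,3.5))
```

```text
scene plate 0.68 [ 567.7 -346.     8.9]
scene plate 0.56 [619.7 -14.5   0.4]
scene plate 0.4 [ 526.  -355.6    7.1]
scene plate 0.4 [425.9 291.7   2.3]
scene plate_hole0 0.88 [611.3 100.1  21.8]
scene plate_hole0 0.69 [ 599.1 -129.2   22.1]
scene plate_hole0 0.58 [605.  -15.1  25.2]
scene plate_hole0 0.27 [618.3 -14.4   0.9]
scene plate_hole1 0.88 [611.3 100.1  21.8]
scene plate_hole1 0.69 [ 599.1 -129.2   22.1]
scene plate_hole1 0.58 [605.  -15.1  25.2]
scene plate_hole1 0.27 [618.3 -14.4   0.9]
scene plate_hole2 0.88 [611.3 100.1  21.8]
scene plate_hole2 0.69 [ 599.1 -129.2   22.1]
scene plate_hole2 0.58 [605.  -15.1  25.2]
scene plate_hole2 0.27 [618.3 -14.4   0.9]
scene rack 0.63 [ 505.8 -324.9    0.1]
scene tray 0.59 [432.2  31.4   3.3]
scene tray 0.47 [ 568.5 -342.3    8.4]
scene pin1 0.74 [ 492.2 -358.2   11.7]
scene pin1 0.72 [424.9 292.5   2.3]
scene pin1 0.61 [ 555.3 -283.4    8.9]
scene pin1 0.61 [485.  388.   -1.1]
scene pin1 0.6 [ 657.2 -309.6    0.6]
scene pin1 0.48 [ 642.8 -232.2    0.2]
scene pin1 0.47 [ 476.5 -297.6   13.2]
scene stop1 0.71 [484.5 390.3  -0.8]
scene 
[... 913 characters left out ...]
5 [ 499.5 -327.7   -1.7]
top pin1 0.56 [ 489.2 -361.9   10.6]
top pin1 0.51 [ 645.1 -239.1    2.6]
top pin1 0.49 [ 556.9 -286.7   11.8]
top pin1 0.43 [ 473.7 -300.6   11.7]
top pin1 0.41 [ 654.  -311.7    3.2]
top pin1 0.34 [617.1 -17.7   1.3]
top stop1 0.82 [483.5 388.8  -1.5]
top stop1 0.72 [422.5 295.5   1. ]
top stop1 0.6 [551.8 306.5  -0.2]
top stop1_hole 0.69 [415.5 285.9   7.3]
top stop1_hole 0.69 [ 476.1 -298.7   14.6]
top stop1_hole 0.5 [608.8  96.7  22.5]
top square1 0.52 [ 438.1 -305.    10.2]
top square1 0.51 [ 525.8 -353.8    9.6]
top cone1 0.55 [ 569.8 -346.5    8.6]
top cone1 0.38 [ 519.8 -295.7   13. ]
top disc 0.53 [ 450.4 -370.7   10.1]
top disc 0.23 [418.2 291.4   0.2]
1.5
```

View pics/c1.png

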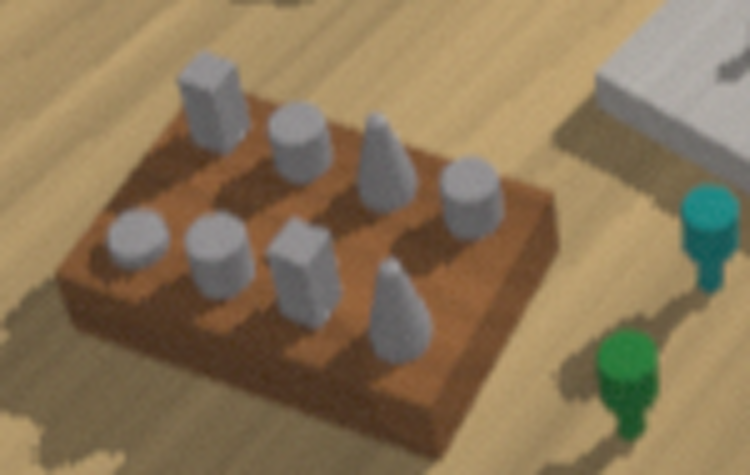

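View pics/c2.png

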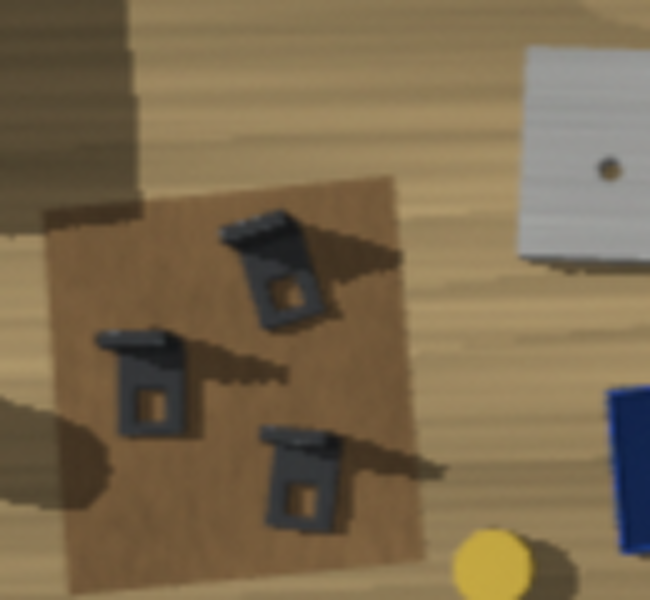

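View pics/c3.png

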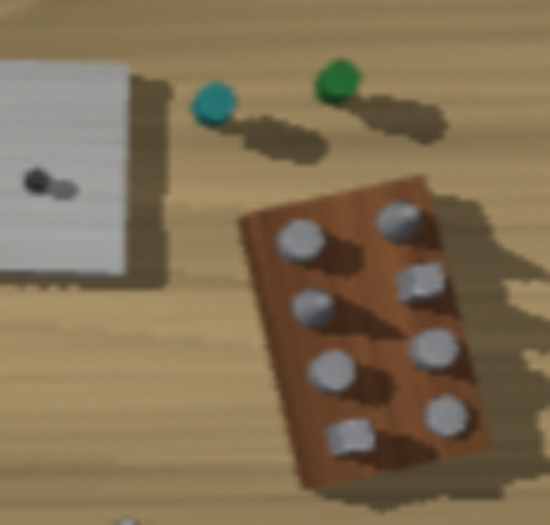

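View pics/c4.png

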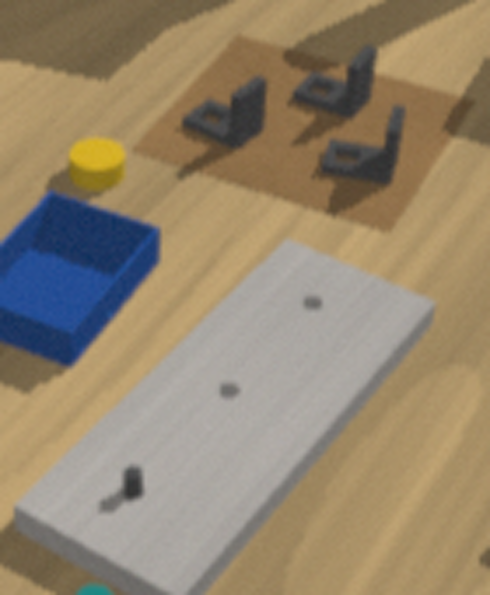

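```bash
cat >> h.py <<'E'
def rect(pts):
    r=cv2.minAreaRect(pts.astype(np.float32)); return r
E
python3 - <<'E'
from h import *
np.set_printoptions(precision=1,suppress=True)
for c in ('scene','top'):
    f=np.load('pics/'+c+'1.npz'); W=cloud(c,f['d'])
    x,y,z=W[...,0],W[...,1],W[...,2]
    m=(x>300)&(x<750)&(abs(y)<400)
    b=m&(abs(z)<8); print(c,'bench z',np.nanmedian(z[b]))
    m1=(x>520)&(x<720)&(y>-220)&(y<180)&(z>16)&(z<32)
    m1=cv2.morphologyEx(m1.astype(np.uint8),cv2.MORPH_OPEN,np.ones((3,3)))>0
    print(' plate',rect(W[m1][:,:2]),W[m1].mean(0), np.median(z[m1]))
    m2=(x>390)&(x<620)&(y>-420)&(y<-240)&(z>34)&(z<46)
    m2=cv2.morphologyEx(m2.astype(np.uint8),cv2.MORPH_OPEN,np.ones((3,3)))>0
    print(' rack',rect(W[m2][:,:2]),W[m2].mean(0), np.median(z[m2]))
    m5=(x>390)&(x<620)&(y>-420)&(y<-240)&(z>60)&(z<69)
    n,l,s,cc=cv2.connectedComponentsWithStats(m5.astype(np.uint8))
    for k in range(1,n):
        if s[k,4]>8: q=W[l==k]; print('  head',s[k,4],cv2.minEnclosingCircle(q[:,:2].astype(np.float32)),q.mean(0))
    m3=(x>370)&(x<640)&(y>230)&(y<450)&(z>5.5)&(z<70)
    n,l,s,cc=cv2.connectedComponentsWithStats(m3.astype(np.uint8))
    for k in range(1,n):
        if s[k,4]>30: q=W[l==k]; print(' stop',s[k,4],rect(q[:,:2]),q.mean(0),q[:,2].max())
    m4=(x>560)&(x<650)&(y>-160)&(y<-100)&(z>33)&(z<50)
    print(' stub',W[m4].mean(0),m4.sum(),z[m4].max())
    m4=(x>350)&(x<500)&(y>-70)&(y<130)&(z>28)&(z<42)
    print(' tray',rect(W[m4][:,:2]))
E
```

```text
scene bench z -0.8492916062785648
 plate ((617.5872192382812, -15.0738525390625), (346.2176513671875, 132.91969299316406), 86.81956481933594) [619.5 -35.2  22.9] 22.944603703241988
 rack ((505.1466979980469, -326.6983947753906), (172.64080810546875, 112.07064056396484), 11.277652740478516) [ 513.3 -333.5   39.2] 39.10923120218246
  head 39 ((441.67205810546875, -309.2939758300781), 12.613438606262207) [ 444.9 -311.2   64.6]
  head 94 ((480.34771728515625, -300.7949523925781), 11.683051109313965) [ 481.  -301.3   64.5]
  head 32 ((520.661376953125, -294.0905456542969), 8.456124305725098) [ 522.7 -296.2   64.2]
  head 98 ((558.5536499023438, -284.75799560546875), 12.272747039794922) [ 559.1 -285.3   64.7]
  head 107 ((491.4307861328125, -361.3845520019531), 12.845833778381348) [ 493.3 -361.6   64.6]
  head 34 ((531.6739501953125, -353.9574890136719), 11.585857391357422) [ 536.2 -356.9   64.3]
  head 34 ((570.8834228515625, -345.8835754394531), 8.969130516052246) [ 574.4 -348.7   64.2]
 stop 211 ((488.1207275390625, 382.97998046875), (60.396461486816406, 44.09160232543945), 1.4552328586
[... 1017 characters left out ...]

  head 41 ((476.42529296875, -299.8919372558594), 11.77028751373291) [ 477.  -299.6   65.2]
 stop 269 ((553.3907470703125, 311.90533447265625), (70.61442565917969, 58.804771423339844), 13.818525314331055) [556.2 306.   21. ] 61.0927448605903
 stop 252 ((490.7793884277344, 383.2179870605469), (79.01235961914062, 55.319969177246094), 14.23397445678711) [489.1 383.   20.8] 63.20882080119899
 stop 250 ((421.7315368652344, 284.13739013671875), (70.0138931274414, 58.414588928222656), 0.4858628809452057) [426.5 287.9  19.8] 66.39333065781197
 stub [ 595.9 -130.9   40.8] 17 48.436067349742714
 tray ((430.6001281738281, 29.09105682373047), (100.35309600830078, 139.79925537109375), 4.443561553955078)
```

```bash
cat > go.py <<'E'
import sys, numpy as np
from plant import robot
# usage go.py x y z yawdeg : total turn about tool x (deg), then shift in tool axes after the turn (assumes tool down)
def st():
    s=robot.read_state(); R=np.array(s['tool_rot']); p=np.array(s['tcp_pos'])
    return s,R,p
def go(x,y,z,yaw):
    s,R,p=st(); cur=np.degrees(np.arctan2(R[1,2],R[0,2]))
    c,sn=np.cos(np.radians(yaw)),np.sin(np.radians(yaw))
    d=np.array([x,y,z])-p
    v=np.array([-d[2], -sn*d[0]+c*d[1], c*d[0]+sn*d[1]])
    n=np.linalg.norm(v)/41.7
    print('t',round(s['clock'],2),'tcp',p.round(1),'yaw',cur.round(2),'F',np.array(s['wrist_force']).round(1),'w',round(s['grip_width'],3))
    print('turn_x',round(cur-yaw,2),'shift',v.round(1),'rows>=',round(n,1))
if __name__=='__main__': go(*map(float,sys.argv[1:5]))
E
python3 go.py 600 -130.8 120 -3.1
```

```text
t 1.5 tcp [254.4 543.4 222.6] yaw -25.08 F [-0.5 -0.5 -0.3] w 1.0
turn_x -21.98 shift [ 102.6 -654.5  381.6] rows>= 18.3
```

Emit:
arm_command --increments '[[[0, 0, 0, -5.5, 0, 0], [0, 0, 0, -5.5, 0, 0], [0, 0, 0, -5.5, 0, 0], [0, 0, 0, -5.5, 0, 0], [0, -32, 18, 0, 0, 0], [0, -32, 18, 0, 0, 0], [0, -32, 18, 0, 0, 0], [0, -32, 18, 0, 0, 0], [0, -32, 18, 0, 0, 0], [0, -32, 18, 0, 0, 0], [0, -32, 18, 0, 0, 0], [0, -32, 18, 0, 0, 0]]]' --fingers 0.5 --force 40

```text
clock: 2.5
tcp_pos: [384.8, 278.4, 222.9]
tool_rot: [[0.001, 0.054, 0.999], [0.0, 0.999, -0.054], [-1.0, 0.0, 0.001]]
wrist_force: [1.0, 0.2, -0.5]
grip_width: 0.499
```

Emit:
arm_command --increments '[[[5, -33, 19.5, 0, 0, 0], [5, -33, 19.5, 0, 0, 0], [5, -33, 19.5, 0, 0, 0], [5, -33, 19.5, 0, 0, 0], [5, -33, 19.5, 0, 0, 0], [5, -33, 19.5, 0, 0, 0], [5, -33, 19.5, 0, 0, 0], [5, -33, 19.5, 0, 0, 0], [5, -33, 19.5, 0, 0, 0], [5, -33, 19.5, 0, 0, 0], [5, -33, 19.5, 0, 0, 0], [0, 0, 0, 0, 0, 0]]]'

```text
clock: 3.5
tcp_pos: [579.9, -99.6, 164.7]
tool_rot: [[-0.003, 0.059, 0.998], [-0.002, 0.998, -0.059], [-1.0, -0.002, -0.003]]
wrist_force: [-0.3, -0.3, -0.5]
grip_width: 0.501
```

```bash
python3 go.py 600 -130.8 120 -3.1
```

```text
t 3.5 tcp [579.9 -99.6 164.7] yaw -3.4 F [-0.3 -0.3 -0.5] w 0.501
turn_x -0.3 shift [ 44.7 -30.   21.8] rows>= 1.4
```

Emit:
arm_command --increments '[[[15, -10, 7, 0, 0, 0], [15, -10, 7, 0, 0, 0], [14, -11, 7, 0, 0, 0], [0, 0, 0, 0, 0, 0], [0, 0, 0, 0, 0, 0], [0, 0, 0, 0, 0, 0]]]'

```text
clock: 4.0
tcp_pos: [598.4, -125.4, 124.7]
tool_rot: [[0.001, 0.054, 0.999], [0.0, 0.999, -0.054], [-1.0, 0.0, 0.001]]
wrist_force: [-0.2, 0.1, -0.4]
grip_width: 0.501
```

```bash
python3 go.py 600 -130.8 26 -3.1
python3 - <<'E'
from h import *
for c in ('scene','top'):
    p,d=snap(c,c+'2.png')
    y0,x0=(190,240) if c=='scene' else (140,310)
    cv2.imwrite('pics/d_'+c+'.png',cv2.resize(cv2.cvtColor(p[y0:y0+100,x0:x0+130],cv2.COLOR_RGB2BGR),None,fx=5,fy=5))
E
```

```text
t 4.0 tcp [ 598.4 -125.4  124.7] yaw -3.07 F [-0.2  0.1 -0.4] w 0.501
turn_x 0.03 shift [98.7 -5.3  1.9] rows>= 2.4
```

View pics/d_scene.png

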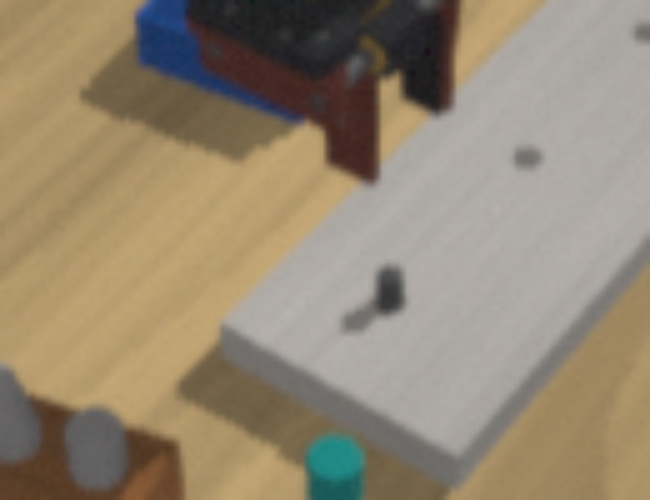

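View pics/d_top.png

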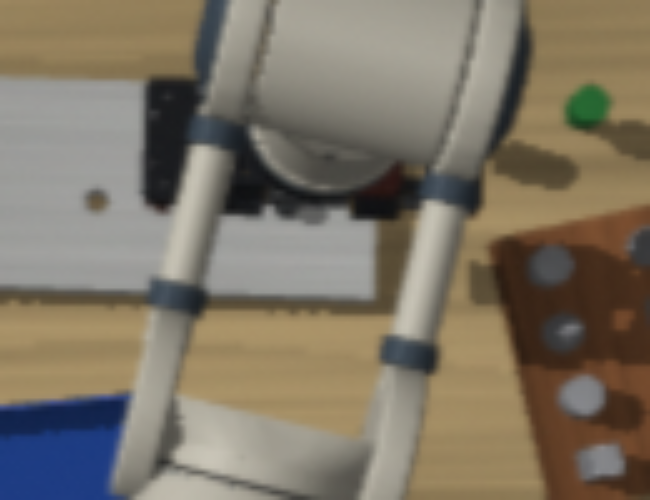

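```bash
cat >> h.py <<'E'
def proj(cam,X):
    i=robot.camera_info(cam); Xc=np.array(i['R'])@np.array(X)+np.array(i['t'])
    return np.array([i['fx']*Xc[0]/Xc[2]+i['cx'],i['fy']*Xc[1]/Xc[2]+i['cy']])
E
python3 - <<'E'
from h import *
s=robot.read_state();R=np.array(s['tool_rot']);p=np.array(s['tcp_pos'])
print(p)
w=s['grip_width']*44
for sy in (-1,1):
  for yy in (w,w+13.5):
    for zz in (-10,10):
      u=proj('scene',p+R@[0,sy*yy,zz]); print(sy,yy,zz,u.round(1),((u-[240,190])*5).round(0))
E
```

```text
[ 598.72980817 -125.35148732  125.39900217]
-1 22.041545223523446 -10 [307.8 220.2] [339. 151.]
-1 22.041545223523446 10 [315.5 224.1] [378. 170.]
-1 35.54154522352344 -10 [304.  223.8] [320. 169.]
-1 35.54154522352344 10 [311.7 227.8] [358. 189.]
1 22.041545223523446 -10 [320.  208.7] [400.  93.]
1 22.041545223523446 10 [327.5 212.4] [438. 112.]
1 35.54154522352344 -10 [323.5 205.3] [418.  76.]
1 35.54154522352344 10 [331.1 208.9] [455.  95.]
```

Emit:
arm_command --increments '[[[20, -2, 0.5, 0, 0, 0], [20, -2, 0.5, 0, 0, 0], [10, -1, 0.5, 0, 0, 0], [0, 0, 0, 0, 0, 0], [0, 0, 0, 0, 0, 0], [0, 0, 0, 0, 0, 0]]]'

```text
clock: 4.6
tcp_pos: [600.2, -131.0, 75.3]
tool_rot: [[0.002, 0.054, 0.999], [-0.001, 0.999, -0.054], [-1.0, -0.0, 0.002]]
wrist_force: [0.1, -0.2, -0.1]
grip_width: 0.501
```

```bash
python3 go.py 600 -130.8 26 -3.1
python3 - <<'E'
from h import *
c='scene'
p,d=snap(c,c+'3.png')
y0,x0=(190,240)
cv2.imwrite('pics/e_'+c+'.png',cv2.resize(cv2.cvtColor(p[y0:y0+100,x0:x0+130],cv2.COLOR_RGB2BGR),None,fx=5,fy=5))
s=robot.read_state();R=np.array(s['tool_rot']);p=np.array(s['tcp_pos'])
print(p)
w=s['grip_width']*44
for sy in (-1,1):
  for yy in (w,w+13.5):
    for zz in (-10,10):
      u=proj('scene',p+R@[0,sy*yy,zz]); print(sy,yy,zz,u.round(1),((u-[240,190])*5).round(0))
E
```

```text
t 4.6 tcp [ 600.2 -131.    75.3] yaw -3.07 F [ 0.1 -0.2 -0.1] w 0.501
turn_x 0.03 shift [49.3  0.2 -0.2] rows>= 1.2
[ 600.3704724  -131.10133843   75.52650219]
-1 22.023874200675785 -10 [307.2 238.4] [336. 242.]
-1 22.023874200675785 10 [314.7 242.4] [373. 262.]
-1 35.523874200675785 -10 [303.5 242.1] [317. 261.]
-1 35.523874200675785 10 [311.  246.2] [355. 281.]
1 22.023874200675785 -10 [319.  226.8] [395. 184.]
1 22.023874200675785 10 [326.4 230.5] [432. 203.]
1 35.523874200675785 -10 [322.5 223.3] [413. 167.]
1 35.523874200675785 10 [329.8 227. ] [449. 185.]
```

View pics/e_scene.png

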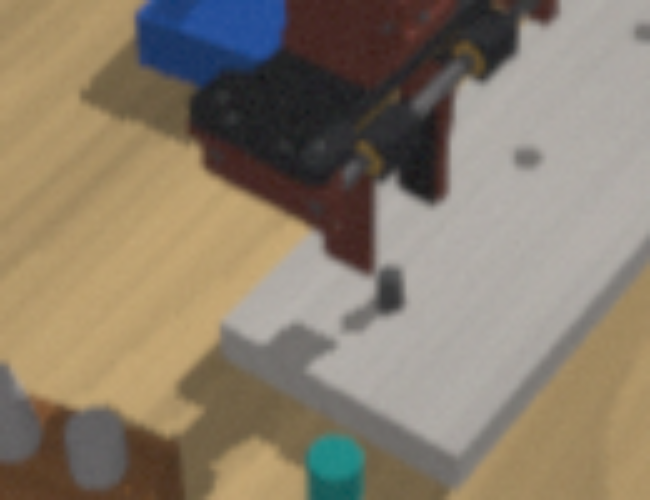

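Emit:
arm_command --increments '[[[20, 0, 0, 0, 0, 0], [20, 0, 0, 0, 0, 0], [8, 0, 0, 0, 0, 0], [0, 0, 0, 0, 0, 0], [0, 0, 0, 0, 0, 0]]]'

```text
clock: 5.07
tcp_pos: [600.0, -131.2, 26.6]
tool_rot: [[0.001, 0.054, 0.999], [-0.0, 0.999, -0.054], [-1.0, -0.0, 0.001]]
wrist_force: [-0.3, 0.8, 0.5]
grip_width: 0.499
```

Emit:
arm_command --increments '[[[0, 0, 0, 0, 0, 0], [0, 0, 0, 0, 0, 0], [0, 0, 0, 0, 0, 0], [0, 0, 0, 0, 0, 0], [0, 0, 0, 0, 0, 0], [0, 0, 0, 0, 0, 0]]]' --fingers 0 --force 30

```text
clock: 5.57
tcp_pos: [599.8, -130.1, 25.8]
tool_rot: [[0.0, 0.053, 0.999], [0.002, 0.999, -0.053], [-1.0, 0.002, 0.0]]
wrist_force: [0.9, 4.8, 2.0]
grip_width: 0.131
```

```bash
python3 go.py 430 29 130 -3.1
python3 - <<'E'
from h import *
c='scene'
p,d=snap(c,c+'4.png')
y0,x0=(190,240)
cv2.imwrite('pics/f_'+c+'.png',cv2.resize(cv2.cvtColor(p[y0:y0+100,x0:x0+130],cv2.COLOR_RGB2BGR),None,fx=5,fy=5))
E
```

```text
t 5.57 tcp [ 599.8 -130.1   25.8] yaw -3.06 F [0.9 4.8 2. ] w 0.131
turn_x 0.04 shift [-104.2  149.7 -178.1] rows>= 6.1
```

View pics/f_scene.png

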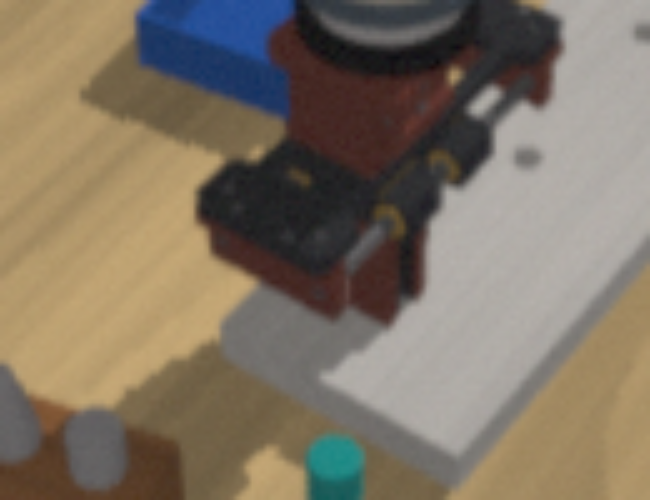

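Emit:
arm_command --increments '[[[-10, 0, 0, 0, 0, 0], [-20, 0, 0, 0, 0, 0], [-30, 0, 0, 0, 0, 0], [-30, 0, 0, 0, 0, 0], [-14, 0, 0, 0, 0, 0], [0, 25, -29, 0, 0, 0], [0, 25, -30, 0, 0, 0], [0, 25, -30, 0, 0, 0], [0, 25, -30, 0, 0, 0], [0, 25, -30, 0, 0, 0], [0, 25, -29, 0, 0, 0], [0, 0, 0, 0, 0, 0]]]'

```text
clock: 6.62
tcp_pos: [426.4, 31.1, 129.7]
tool_rot: [[-0.001, 0.051, 0.999], [0.001, 0.999, -0.051], [-1.0, 0.001, -0.001]]
wrist_force: [-0.7, 0.1, 0.1]
grip_width: 0.125
```

Emit:
arm_command --increments '[[[0, 0, 0, 0, 7, 0], [0, 0, 0, 0, 7, 0], [0, 0, 0, 0, 7, 0], [0, 0, 0, 0, 7, 0], [0, 0, 0, 0, 7, 0], [0, 0, 0, 0, 0, 0]]]'

```text
clock: 7.12
tcp_pos: [430.0, 27.4, 122.1]
tool_rot: [[-0.588, 0.055, 0.807], [0.031, 0.998, -0.045], [-0.808, -0.001, -0.589]]
wrist_force: [0.1, 1.1, -3.0]
grip_width: 0.128
```

Run:
```python
from h import *
s=robot.read_state(); print(s['clock'],s['tcp_pos'],s['grip_width'],np.array(s['tool_rot']).round(2))
c='scene'
p,d=snap(c,c+'5.png')
y0,x0=(110,240)
cv2.imwrite('pics/g_'+c+'.png',cv2.resize(cv2.cvtColor(p[y0:y0+120,x0:x0+150],cv2.COLOR_RGB2BGR),None,fx=5,fy=5))
```

```text
7.1167 [429.95132837  27.37671552 122.11135663] 0.12798105914011798 [[-0.59  0.05  0.81]
 [ 0.03  1.   -0.05]
 [-0.81 -0.   -0.59]]
```

View pics/g_scene.png

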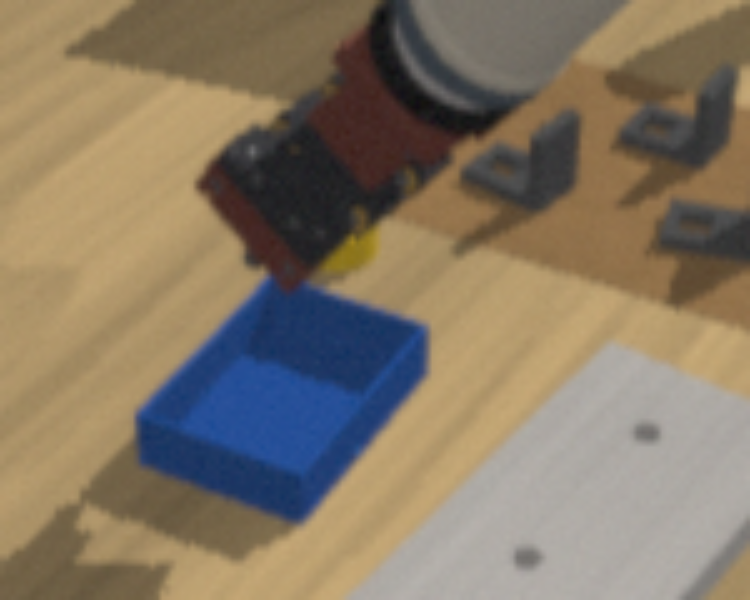

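Run:
```python
from h import *
s=robot.read_state();R=np.array(s['tool_rot']);p=np.array(s['tcp_pos'])
for k in (-19,0,26): print(k,((proj('scene',p+R@[k,0,0])-[240,110])*5).round())
p,d=snap('top','top5.png')
cv2.imwrite('pics/g_top.png',cv2.resize(cv2.cvtColor(p[190:290,260:390],cv2.COLOR_RGB2BGR),None,fx=5,fy=5))
```

```text
-19 [287. 212.]
0 [270. 230.]
26 [248. 253.]
```

View pics/g_top.png

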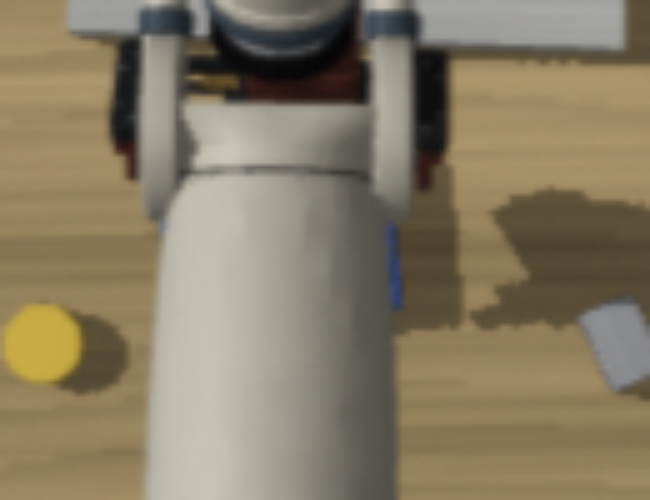

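Emit:
arm_command --increments '[[[14, 0, 11, 0, 0, 0], [14, 0, 11, 0, 0, 0], [14, 0, 11, 0, 0, 0], [14, 0, 12, 0, 0, 0], [12, 0, 11, 0, 0, 0], [0, 0, 0, 0, 0, 0], [0, 0, 0, 0, 0, 0], [0, 0, 0, 0, 0, 0]]]'

```text
clock: 7.88
tcp_pos: [437.5, 27.8, 44.5]
tool_rot: [[-0.568, 0.054, 0.821], [0.031, 0.999, -0.044], [-0.822, -0.0, -0.569]]
wrist_force: [0.1, -0.1, 0.2]
grip_width: 0.128
```

Emit:
arm_command --increments '[[[5, 0, 3.5, 0, 0, 0], [5, 0, 3.5, 0, 0, 0], [0, 0, 0, 0, 0, 0], [0, 0, 0, 0, 0, 0]]]'

```text
clock: 8.22
tcp_pos: [436.5, 27.9, 29.3]
tool_rot: [[-0.573, 0.054, 0.818], [0.031, 0.999, -0.044], [-0.819, -0.0, -0.574]]
wrist_force: [-0.6, -0.1, -0.2]
grip_width: 0.123
```

Emit:
arm_command --increments '[[[0, 0, 0, 0, 0, 0], [0, 0, 0, 0, 0, 0], [0, 0, 0, 0, 0, 0], [0, 0, 0, 0, 0, 0], [0, 0, 0, 0, 0, 0]]]' --fingers 0.5

```text
clock: 8.63
tcp_pos: [436.8, 27.9, 29.7]
tool_rot: [[-0.573, 0.054, 0.818], [0.031, 0.999, -0.044], [-0.819, 0.0, -0.574]]
wrist_force: [-0.1, 0.6, -1.0]
grip_width: 0.463
```

Emit:
arm_command --increments '[[[-20, 0, 0, 0, 0, 0], [-30, 0, 0, 0, 0, 0], [-30, 0, 0, 0, 0, 0], [-30, 0, 0, 0, -7, 0], [-20, 0, 0, 0, -7, 0], [-20, 0, 0, 0, -7, 0], [0, 0, 0, 0, -7, 0], [0, 0, 0, 0, -7, 0], [0, 0, 0, 0, 0, 0], [0, 0, 0, 0, 0, 0]]]'

```text
clock: 9.47
tcp_pos: [514.9, 23.7, 156.9]
tool_rot: [[-0.0, 0.054, 0.999], [0.0, 0.999, -0.054], [-1.0, 0.0, -0.0]]
wrist_force: [-0.3, 0.1, 0.1]
grip_width: 0.502
```

Run:
```python
from h import *
s=robot.read_state(); print(s['clock'],s['tcp_pos'],s['grip_width'],np.array(s['tool_rot']).round(3))
for c in ('scene','top'):
    p,d=snap(c,c+'6.png'); np.savez('pics/'+c+'6.npz',p=p,d=d)
    y0,x0=(110,240) if c=='scene' else (170,170)
    cv2.imwrite('pics/h_'+c+'.png',cv2.resize(cv2.cvtColor(p[y0:y0+120,x0:x0+160],cv2.COLOR_RGB2BGR),None,fx=5,fy=5))
    if c=='scene': 
        for n in ('stub1','stop1','stop1_hole'):
            for r in robot.tip_of(c,n): print(c,n,round(r['conf'],2),world(c,r['position']).round(1))
```

```text
9.4667 [514.86338252  23.72887165 156.85911232] 0.5022233645208338 [[-0.     0.054  0.999]
 [ 0.     0.999 -0.054]
 [-1.     0.    -0.   ]]
scene stop1 0.56 [422.9 293.5   0.8]
scene stop1 0.56 [551.9 310.6   1.4]
scene stop1_hole 0.63 [416.7 290.9   8.6]
scene stop1_hole 0.27 [609.4 100.5  20.9]
```

View pics/h_scene.png

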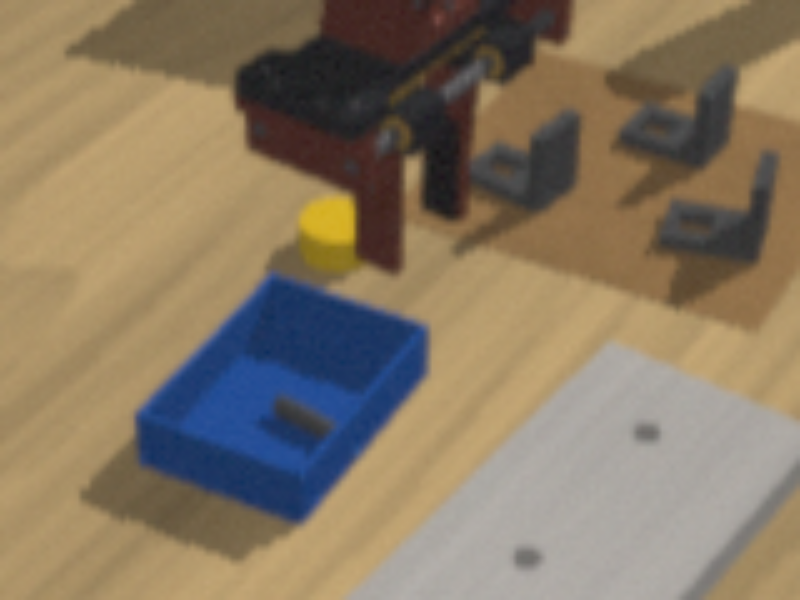

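View pics/h_top.png

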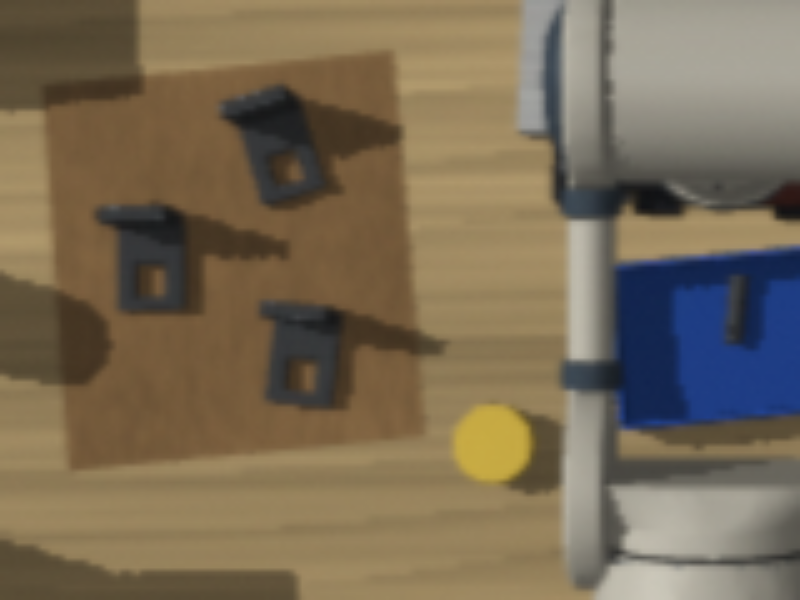

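```bash
cat > stops.py <<'E'
from h import *
from scipy.optimize import least_squares, minimize
# model heightmap occupancy fit: L-shaped solid, points -> distance to surface
def sdbox(p,c,h):
    q=np.abs(p-c)-h
    return np.linalg.norm(np.maximum(q,0),axis=1)+np.minimum(q.max(1),0)
def resid(v,P,z0):
    c,s=np.cos(v[2]),np.sin(v[2])
    d=P[:,:2]-v[:2]
    L=np.stack([c*d[:,0]+s*d[:,1],-s*d[:,0]+c*d[:,1],P[:,2]-z0],1)
    a=sdbox(L,np.array([0,0,5.]),np.array([30,20,5.])); b=sdbox(L,np.array([25,0,27.5]),np.array([5,20,27.5]))
    r=np.minimum(a,b)
    # slot: carve
    sl=-sdbox(L,np.array([-12,0,5.]),np.array([10,9,20.]))
    r=np.where((L[:,2]<12),np.maximum(r,sl),r)
    return r
def fit(cam,W,x0,z0,zoff):
    m=np.isfinite(W[...,2])&(np.hypot(W[...,0]-x0[0],W[...,1]-x0[1])<52)&(W[...,2]>z0+zoff+4)&(W[...,2]<z0+zoff+62)
    P=W[m]-[0,0,zoff]
    best=None
    for dy in (-.2,0,.2):
        r=least_squares(lambda v:resid(v,P,z0),[x0[0],x0[1],x0[2]+dy],loss='soft_l1',f_scale=2.)
        if best is None or r.cost<best.cost: best=r
    return best.x,best.cost/len(P),len(P)
E
python3 - <<'E'
from stops import *
W={c:cloud(c,np.load('pics/%s6.npz'%c)['d']) for c in('scene','top')}
for g in ((552,306,.24),(486,384,0),(426,289,-.12)):
    for c,zo in (('scene',-.85),('top',.6)):
        x,co,n=fit(c,W[c],g,1 if 0 else 1.0,zo); print(c,x[:2].round(1),np.degrees(x[2]).round(1),round(co,2),n)
E
```

```text
scene [554.6 305.4] 15.3 1.19 225
top [551.1 306.5] 10.2 5.06 297
scene [486.6 384.4] 2.2 1.14 222
top [484.5 384.9] -2.1 5.93 293
scene [426.7 290.3] -5.0 0.82 244
top [425.4 288.1] -1.7 5.4 290
```

```bash
python3 go.py 566.5 309.6 100 15
```

```text
t 9.72 tcp [517.3  23.5 155.4] yaw -3.1 F [ 0.3 -0.1 -0.1] w 0.496
turn_x -18.1 shift [ 55.4 263.6 121.6] rows>= 7.1
```

Emit:
arm_command --increments '[[[0, 0, 0, -6, 0, 0], [0, 0, 0, -6, 0, 0], [0, 0, 0, -6.1, 0, 0], [0, 33, 15, 0, 0, 0], [0, 33, 15, 0, 0, 0], [8, 33, 15, 0, 0, 0], [8, 33, 15, 0, 0, 0], [10, 33, 15, 0, 0, 0], [10, 33, 15, 0, 0, 0], [10, 33, 16, 0, 0, 0], [9, 32, 15, 0, 0, 0], [0, 0, 0, 0, 0, 0]]]' --fingers 0.7

```text
clock: 10.72
tcp_pos: [564.0, 314.4, 95.4]
tool_rot: [[-0.007, -0.264, 0.965], [-0.001, 0.965, 0.264], [-1.0, 0.001, -0.007]]
wrist_force: [0.6, 0.6, -1.0]
grip_width: 0.699
```

Emit:
arm_command --increments '[[[0, 0, 0, 0, 0, 0], [0, 0, 0, 0, 0, 0], [0, 0, 0, 0, 0, 0]]]'

```text
clock: 10.97
tcp_pos: [565.7, 307.9, 101.3]
tool_rot: [[0.0, -0.258, 0.966], [-0.0, 0.966, 0.258], [-1.0, -0.0, -0.0]]
wrist_force: [-0.9, -0.4, 0.7]
grip_width: 0.703
```

```bash
python3 go.py 566.5 309.6 5 15
python3 - <<'E'
from stops import *
p,d=snap('scene','scene7.png'); W=cloud('scene',d)
for g in ((552,306,.24),(486,384,0),(426,289,-.12)):
    x,co,n=fit('scene',W,g,1.0,-.85); print(x[:2].round(1),np.degrees(x[2]).round(1),round(co,2),n)
cv2.imwrite('pics/i.png',cv2.resize(cv2.cvtColor(p[90:190,310:440],cv2.COLOR_RGB2BGR),None,fx=5,fy=5))
E
```

```text
t 10.97 tcp [565.7 307.9 101.3] yaw 14.94 F [-0.9 -0.4  0.7] w 0.703
turn_x -0.06 shift [96.3  1.4  1.2] rows>= 2.3
[554.2 306.2] 16.5 1.03 219
[486.2 384.2] 2.7 1.01 197
[426.8 290.4] -6.3 0.86 253
```

View pics/i.png

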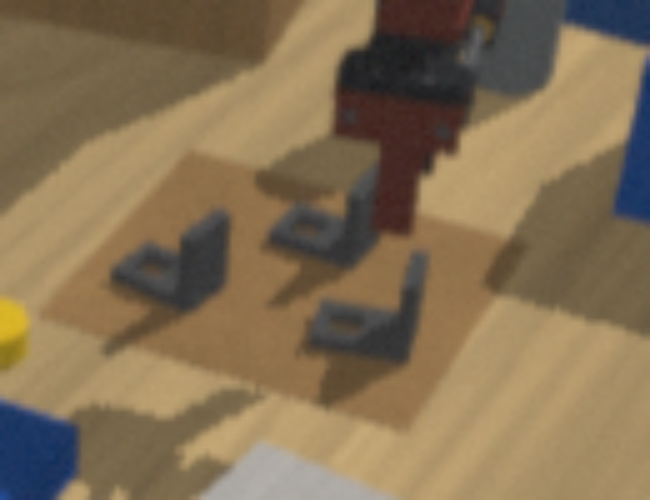

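Stops unmoved. Descending on the nearest one.

Emit:
arm_command --increments '[[[25, 0, 0, 0, 0, 0], [25, 0, 0, 0, 0, 0], [20, 1, 1, 0, 0, 0], [15, 0.5, 0, 0, 0, 0], [10, 0, 0, 0, 0, 0], [0, 0, 0, 0, 0, 0], [0, 0, 0, 0, 0, 0], [0, 0, 0, 0, 0, 0]]]'

```text
clock: 11.68
tcp_pos: [566.6, 310.6, 8.0]
tool_rot: [[0.002, -0.259, 0.966], [0.001, 0.966, 0.258], [-1.0, 0.0, 0.003]]
wrist_force: [0.1, 0.1, 0.4]
grip_width: 0.701
```

Emit:
arm_command --increments '[[[0, 0, 0, 0, 0, 0], [0, 0, 0, 0, 0, 0], [0, 0, 0, 0, 0, 0], [0, 0, 0, 0, 0, 0], [0, 0, 0, 0, 0, 0]]]' --fingers 0 --force 40

```text
clock: 12.1
tcp_pos: [565.9, 310.9, 6.8]
tool_rot: [[0.001, -0.259, 0.966], [0.001, 0.966, 0.259], [-1.0, 0.0, 0.001]]
wrist_force: [-0.8, 1.1, 2.0]
grip_width: 0.455
```

```bash
python3 go.py 566.5 309.6 5 15
python3 - <<'E'
from stops import *
p,d=snap('scene','scene8.png'); W=cloud('scene',d)
cv2.imwrite('pics/i2.png',cv2.resize(cv2.cvtColor(p[90:190,310:440],cv2.COLOR_RGB2BGR),None,fx=5,fy=5))
E
```

```text
t 12.1 tcp [565.9 310.9   6.8] yaw 15.02 F [-0.8  1.1  2. ] w 0.455
turn_x 0.02 shift [ 1.8 -1.4  0.2] rows>= 0.1
```

View pics/i2.png

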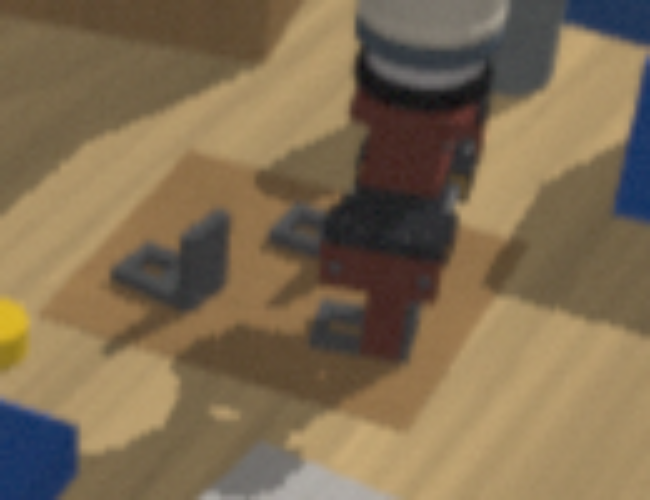

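Emit:
arm_command --increments '[[[-10, 0, 0, 0, 0, 0], [-25, 0, 0, 0, 0, 0], [-30, 0, 0, 0, 0, 0], [-30, 0, 0, 0, 0, 0], [0, 0, 0, 6, 0, 0], [0, 0, 0, 6, 0, 0], [0, 0, 0, 6.1, 0, 0], [0, 0, 0, 0, 0, 0], [0, 0, 0, 0, 0, 0]]]'

```text
clock: 12.9
tcp_pos: [565.4, 310.6, 101.0]
tool_rot: [[-0.001, 0.051, 0.999], [-0.0, 0.999, -0.051], [-1.0, -0.0, -0.0]]
wrist_force: [0.3, -0.4, -1.4]
grip_width: 0.456
```

```bash
python3 go.py 637.2 98.4 60 -3.1
```

```text
t 12.9 tcp [565.4 310.6 101. ] yaw -2.9 F [ 0.3 -0.4 -1.4] w 0.456
turn_x 0.2 shift [  41.  -208.    83.1] rows>= 5.5
```

Emit:
arm_command --increments '[[[0, -32, 13, 0, 0, 0], [0, -32, 13, 0, 0, 0], [5, -36, 14, 0, 0, 0], [8, -36, 14, 0, 0, 0], [12, -36, 14.5, 0, 0, 0], [15, -36, 14.5, 0, 0, 0], [0, 0, 0, 0, 0, 0], [0, 0, 0, 0, 0, 0], [0, 0, 0, 0, 0, 0], [0, 0, 0, 0, 0, 0]]]'

```text
clock: 13.73
tcp_pos: [637.3, 99.7, 61.7]
tool_rot: [[0.001, 0.051, 0.999], [0.001, 0.999, -0.051], [-1.0, 0.001, 0.001]]
wrist_force: [-0.1, 1.1, -0.1]
grip_width: 0.449
```

```bash
python3 go.py 637.2 98.4 32 -3.1
python3 - <<'E'
from stops import *
p,d=snap('scene','scene9.png'); W=cloud('scene',d)
s=robot.read_state(); print(s['tcp_pos'])
z0=s['tcp_pos'][2]-5.8
x,co,n=fit('scene',W,(624,99,-.05),z0,-.85); print(x[:2].round(1),np.degrees(x[2]).round(1),round(co,2),n)
u0,v0=330,140
cv2.imwrite('pics/j.png',cv2.resize(cv2.cvtColor(p[v0:v0+90,u0:u0+110],cv2.COLOR_RGB2BGR),None,fx=6,fy=6))
for r in robot.tip_of('scene','stop1_hole'): print(world('scene',r['position']).round(1),r['conf'])
E
```

```text
t 13.73 tcp [637.3  99.7  61.7] yaw -2.94 F [-0.1  1.1 -0.1] w 0.449
turn_x 0.16 shift [29.7 -1.3 -0. ] rows>= 0.7
[637.35721692  99.99882291  61.90840315]
[623.1  95. ] -13.9 3.14 329
[413.8 292.   10.9] 0.78
```

View pics/j.png

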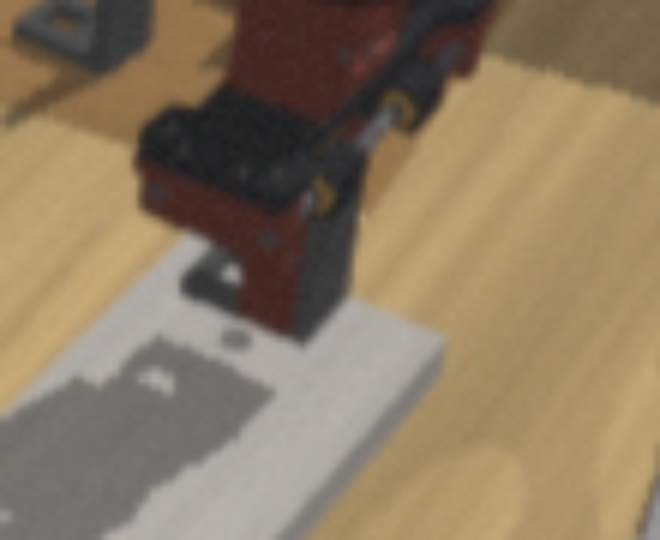

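```bash
cat >> h.py <<'E'
def ray(cam,uv,z):
    i=robot.camera_info(cam); R=np.array(i['R']); t=np.array(i['t'])
    d=R.T@np.array([(uv[0]-i['cx'])/i['fx'],(uv[1]-i['cy'])/i['fy'],1]); o=-R.T@t
    return o+d*(z-o[2])/d[2]
E
python3 - <<'E'
from h import *
s=robot.read_state();R=np.array(s['tool_rot']);p=np.array(s['tcp_pos']); print(p)
q=lambda a:(a[0]/6+330-0.4,a[1]/6+140-0.4)
print('hole',ray('scene',q((236,340)),23))
C,S=R[0,2],R[1,2]
h=p[2]-5.8-.85
for n,l,z in (('frontleft top',(-30,20),10),('front left bottom',(-30,20),0),('front right top',(-30,-20),10),('front right bot',(-30,-20),0)):
    X=p+R[:,2]*(l[0]-13.7)+R[:,1]*l[1]; X[2]=h+z
    print(n,((proj('scene',X)-[330,140])*6).round())
E
```

```text
[637.35198089 100.0195203   61.93384953]
hole [613.16271602 100.89299929  23.        ]
frontleft top [227. 222.]
front left bottom [225. 240.]
front right top [179. 269.]
front right bot [177. 287.]
```

Run:
```python
from h import *
s=robot.read_state();R=np.array(s['tool_rot']);p=np.array(s['tcp_pos'])
h=p[2]-5.8-.85
q=lambda a:(a[0]/6+330-0.4,a[1]/6+140-0.4)
p0=None
for a in ((183,275),(179,269)):
    o=ray('scene',q(a),h+10); print(o); 
o=ray('scene',q((183,275)),h+10)
slot=o+R[:,2]*18+R[:,1]*20
print('slot centre scene frame',slot)
hole=ray('scene',q((236,340)),23)
d=hole-slot; print('needed along plate x,y', d@R[:,2], d@R[:,1])
```

```text
[594.43969034  80.7810463   65.28384953]
[591.11673716  83.37004713  65.28384953]
slot centre scene frame [613.43840698  99.83486303  65.31272574]
needed along plate x,y -0.37972321183668856 1.0268473309110318
```

Emit:
arm_command --increments '[[[10, 0, 0, 0, 0, 0], [10, 0, 0, 0, 0, 0], [5, 0, 0, 0, 0, 0], [3, 0, 0, 0, 0, 0], [1.5, 0, 0, 0, 0, 0], [0, 0, 0, 0, 0, 0], [0, 0, 0, 0, 0, 0], [0, 0, 0, 0, 0, 0]]]'

```text
clock: 14.5
tcp_pos: [637.5, 98.4, 31.7]
tool_rot: [[0.001, 0.054, 0.999], [-0.0, 0.999, -0.054], [-1.0, -0.0, 0.001]]
wrist_force: [0.2, 0.2, -1.5]
grip_width: 0.452
```

Emit:
arm_command --increments '[[[1, 0.5, 0, 0, 0, 0], [1, 0.5, 0, 0, 0, 0], [0, 0, 0, 0, 0, 0], [0, 0, 0, 0, 0, 0]]]'

```text
clock: 14.83
tcp_pos: [637.7, 99.0, 30.8]
tool_rot: [[0.001, 0.054, 0.999], [-0.001, 0.999, -0.054], [-1.0, -0.001, 0.001]]
wrist_force: [-3.4, -2.4, 4.7]
grip_width: 0.454
```

Emit:
arm_command --increments '[[[0.5, 0, 0, 0, 0, 0], [0, 0, 0, 0, 0, 0], [0, 0, 0, 0, 0, 0]]]'

```text
clock: 15.08
tcp_pos: [637.7, 99.0, 30.8]
tool_rot: [[0.001, 0.054, 0.999], [-0.001, 0.999, -0.054], [-1.0, -0.001, 0.001]]
wrist_force: [-3.4, -3.3, 7.9]
grip_width: 0.453
```

Emit:
arm_command --increments '[[[0, 0, 0, 0, 0, 0], [0, 0, 0, 0, 0, 0], [0, 0, 0, 0, 0, 0], [0, 0, 0, 0, 0, 0]]]' --fingers 0.6

```text
clock: 15.42
tcp_pos: [637.2, 99.7, 28.5]
tool_rot: [[-0.001, 0.054, 0.999], [0.0, 0.999, -0.054], [-1.0, 0.0, -0.001]]
wrist_force: [-0.1, 0.9, 0.2]
grip_width: 0.598
```

Emit:
arm_command --increments '[[[-10, 0, 0, 0, 0, 0], [-25, 0, 0, 0, 0, 0], [-30, 0, 0, 0, 0, 0], [-30, 0, 0, 0, 0, 0], [-25, -30, -20, 0, 0, 0], [0, -37, -18, 0, 0, 0], [0, -37, -18, 0, 0, 0], [0, -37, -18, 0, 0, 0], [0, -37, -18, 0, 0, 0], [0, -37, -18, 0, 0, 0], [0, 0, 0, 0, 0, 0]]]'

```text
clock: 16.33
tcp_pos: [514.4, -113.3, 149.0]
tool_rot: [[0.0, 0.06, 0.998], [-0.003, 0.998, -0.06], [-1.0, -0.003, 0.0]]
wrist_force: [-0.4, 1.2, -0.2]
grip_width: 0.598
```

```bash
cat > look.py <<'E'
from stops import *
import sys
def look(tag,guesses,hb=24.0):
    p,d=snap('scene',tag+'_s.png'); W=cloud('scene',d)
    for g in guesses:
        x,co,n=fit('scene',W,g[:3],g[3],-.85)
        c,s=np.cos(x[2]),np.sin(x[2])
        print('stop',x[:2].round(1),np.degrees(x[2]).round(1),round(co,2),n,'slot',(x[:2]-12*np.array([c,s])).round(1))
    return p,d
E
python3 - <<'E'
from look import *
p,d=look('k',[(624,99,-.05,24),(486,384,0,1),(426,289,-.1,1)])
cv2.imwrite('pics/k.png',cv2.resize(cv2.cvtColor(p[90:220,290:450],cv2.COLOR_RGB2BGR),None,fx=4.5,fy=4.5))
print(robot.read_state()['tcp_pos'])
# hole in scene frame
E
python3 go.py 503.7 -326.8 150 11
```

```text
stop [625.2  97.9] -1.5 0.68 361 slot [613.2  98.2]
stop [486.7 384.7] 1.2 1.0 221 slot [474.7 384.4]
stop [426.6 290.5] -6.6 0.9 250 slot [414.7 291.9]
[ 515.86935362 -110.71131457  148.93426065]
t 16.38 tcp [ 515.9 -110.7  148.9] yaw -3.39 F [-0.5  0.2  0.4] w 0.603
turn_x -14.39 shift [  -1.1 -209.8  -53.2] rows>= 5.2
```

View pics/k.png

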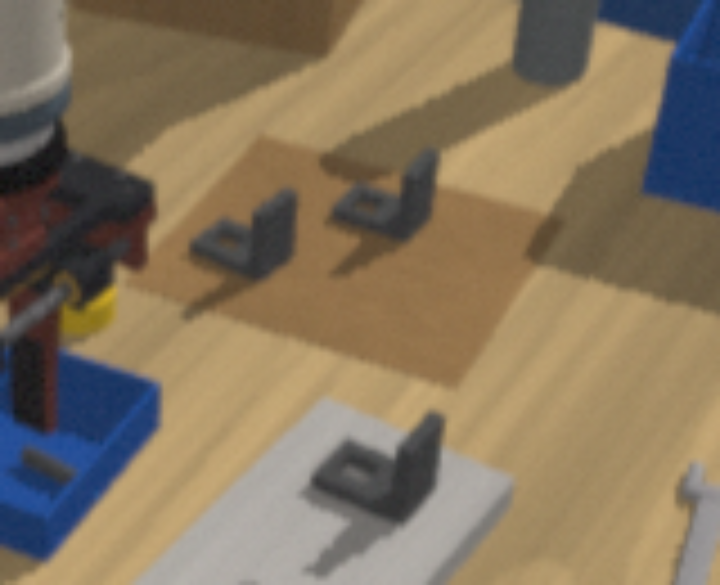

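Run:
```python
from look import *
p,d=snap('top','t10.png'); 
cv2.imwrite('pics/t10c.png',cv2.resize(cv2.cvtColor(p[150:205,270:350],cv2.COLOR_RGB2BGR),None,fx=9,fy=9,interpolation=cv2.INTER_CUBIC))
W=cloud('top',d)
x,co,n=fit('top',W,(624,99,-.05),24,.6); print(x,co)
```

```text
[ 6.22677748e+02  9.78222257e+01 -7.97387183e-02] 5.084272932340507
```

View pics/t10c.png

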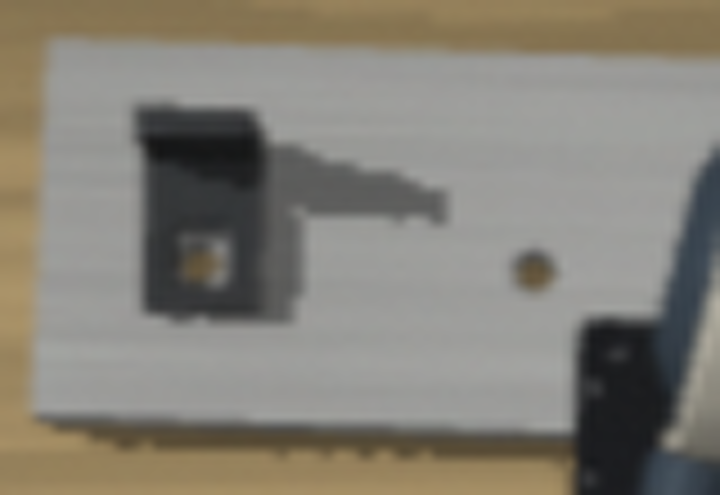

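```bash
python3 go.py 556.6 -284.2 110 11
```

```text
t 16.43 tcp [ 516.8 -109.   148.8] yaw -3.27 F [-0.   1.1 -1.2] w 0.6
turn_x -14.27 shift [  38.8 -179.6    5.7] rows>= 4.4
```

Emit:
arm_command --increments '[[[0, 0, 0, -5, 0, 0], [0, 0, 0, -5, 0, 0], [0, 0, 0, -4.3, 0, 0], [0, -30, 1, 0, 0, 0], [0, -30, 1, 0, 0, 0], [0, -30, 1, 0, 0, 0], [4, -30, 1, 0, 0, 0], [10, -30, 1, 0, 0, 0], [15, -30, 0.7, 0, 0, 0], [10, 0, 0, 0, 0, 0], [0, 0, 0, 0, 0, 0], [0, 0, 0, 0, 0, 0]]]' --fingers 0.5

```text
clock: 17.43
tcp_pos: [558.0, -281.5, 107.8]
tool_rot: [[-0.002, -0.196, 0.981], [0.002, 0.981, 0.196], [-1.0, 0.002, -0.001]]
wrist_force: [-0.7, 0.5, 0.4]
grip_width: 0.499
```

Emit:
arm_command --increments '[[[0, 0, 0, 0, 0, 0], [0, 0, 0, 0, 0, 0], [0, 0, 0, 0, 0, 0]]]'

```text
clock: 17.68
tcp_pos: [558.4, -282.4, 110.4]
tool_rot: [[0.002, -0.196, 0.981], [-0.001, 0.981, 0.196], [-1.0, -0.001, 0.002]]
wrist_force: [-0.8, -0.8, 0.4]
grip_width: 0.498
```

```bash
python3 go.py 556.6 -284.2 43 11;  python3 - <<'E'
from h import *
p,d=snap('scene','l.png')
cv2.imwrite('pics/lc.png',cv2.resize(cv2.cvtColor(p[220:330,170:310],cv2.COLOR_RGB2BGR),None,fx=5,fy=5))
E
```

```text
t 17.68 tcp [ 558.4 -282.4  110.4] yaw 11.3 F [-0.8 -0.8  0.4] w 0.498
turn_x 0.3 shift [67.4 -1.5 -2.1] rows>= 1.6
```

View pics/lc.png

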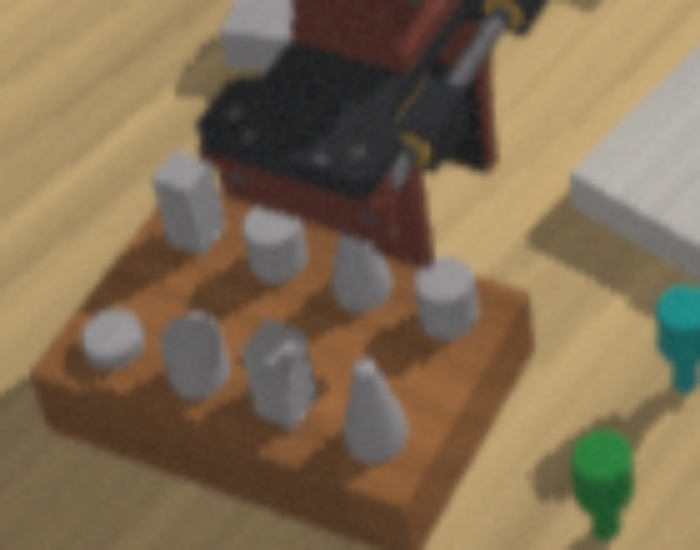

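Emit:
arm_command --increments '[[[15, -1.5, -2, 0.3, 0, 0], [15, 0, 0, 0, 0, 0], [15, 0, 0, 0, 0, 0], [12, 0, 0, 0, 0, 0], [6, 0, 0, 0, 0, 0], [4, 0, 0, 0, 0, 0], [0, 0, 0, 0, 0, 0], [0, 0, 0, 0, 0, 0], [0, 0, 0, 0, 0, 0]]]'

```text
clock: 18.48
tcp_pos: [556.5, -285.4, 42.9]
tool_rot: [[0.001, -0.189, 0.982], [-0.001, 0.982, 0.189], [-1.0, -0.001, 0.001]]
wrist_force: [-0.8, 0.5, 0.2]
grip_width: 0.507
```

Emit:
arm_command --increments '[[[0, 0, 0, 0, 0, 0], [0, 0, 0, 0, 0, 0], [0, 0, 0, 0, 0, 0], [0, 0, 0, 0, 0, 0], [0, 0, 0, 0, 0, 0]]]' --fingers 0 --force 45

```text
clock: 18.9
tcp_pos: [556.1, -284.9, 42.3]
tool_rot: [[0.0, -0.19, 0.982], [0.0, 0.982, 0.19], [-1.0, 0.0, 0.0]]
wrist_force: [-0.5, 1.4, 1.8]
grip_width: 0.264
```

Emit:
arm_command --increments '[[[-10, 0, 0, 0, 0, 0], [-15, 0, 0, 0, 0, 0], [-25, 0, 0, 0, 0, 0], [-25, 0, 0, 0, 0, 0], [-15, 0, 0, 0, 0, 0], [0, 0, 0, 5, 0, 0], [0, 0, 0, 5, 0, 0], [0, 0, 0, 4.1, 0, 0], [0, 0, 0, 0, 0, 0], [0, 0, 0, 0, 0, 0]]]'

```text
clock: 19.73
tcp_pos: [555.9, -285.3, 132.0]
tool_rot: [[-0.0, 0.053, 0.999], [-0.0, 0.999, -0.053], [-1.0, -0.0, -0.0]]
wrist_force: [-0.0, -0.5, -1.1]
grip_width: 0.267
```

```bash
python3 go.py 611.7 101.3 105 -3.1
```

```text
t 19.73 tcp [ 555.9 -285.3  132. ] yaw -3.06 F [-0.  -0.5 -1.1] w 0.267
turn_x 0.04 shift [ 27.  389.   34.8] rows>= 9.4
```

Emit:
arm_command --increments '[[[0, 25, 3, 0, 0, 0], [0, 36, 3, 0, 0, 0], [0, 36, 3, 0, 0, 0], [0, 36, 3, 0, 0, 0], [0, 36, 3, 0, 0, 0], [0, 36, 3, 0, 0, 0], [0, 36, 3, 0, 0, 0], [0, 36, 3, 0, 0, 0], [0, 36, 3, 0, 0, 0], [5, 36, 3, 0, 0, 0], [10, 26, 3, 0, 0, 0], [10, 14, 2, 0, 0, 0]]]'

```text
clock: 20.73
tcp_pos: [612.8, 104.6, 107.0]
tool_rot: [[0.001, 0.051, 0.999], [0.001, 0.999, -0.051], [-1.0, 0.001, 0.001]]
wrist_force: [-0.2, -0.5, -1.4]
grip_width: 0.262
```

Emit:
arm_command --increments '[[[0, 0, 0, 0, 0, 0], [0, 0, 0, 0, 0, 0], [0, 0, 0, 0, 0, 0], [0, 0, 0, 0, 0, 0]]]'

```text
clock: 21.07
tcp_pos: [612.8, 99.6, 107.4]
tool_rot: [[0.001, 0.057, 0.998], [-0.0, 0.998, -0.057], [-1.0, -0.0, 0.001]]
wrist_force: [0.3, 0.0, -0.8]
grip_width: 0.261
```

```bash
python3 go.py 611.7 101.3 75 -3.1;  python3 - <<'E'
from h import *
p,d=snap('scene','m.png')
cv2.imwrite('pics/mc.png',cv2.resize(cv2.cvtColor(p[130:220,320:420],cv2.COLOR_RGB2BGR),None,fx=6,fy=6,interpolation=cv2.INTER_CUBIC))
s=robot.read_state();R=np.array(s['tool_rot']);t=np.array(s['tcp_pos'])
for k in (-24,2,32): print(k,((proj('scene',t+R@[k,0,0])-[320,130])*6).round())
E
```

```text
t 21.07 tcp [612.8  99.6 107.4] yaw -3.27 F [ 0.3  0.  -0.8] w 0.261
turn_x -0.17 shift [32.4  1.6 -1.2] rows>= 0.8
-24 [314. 198.]
2 [309. 249.]
32 [302. 305.]
```

View pics/mc.png

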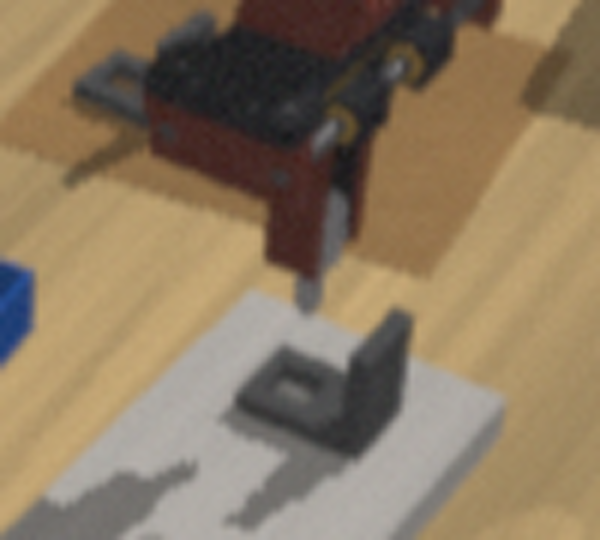

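Run:
```python
from h import *
q=lambda a:(a[0]/6+320-0.4,a[1]/6+130-0.4)
print(ray('scene',q((308,309)),74.5), robot.read_state()['tcp_pos'])
print(ray('scene',q((298,387)),33))
```

```text
[614.05085947 100.74949776  74.5       ] [612.88863968  99.72813745 107.56508957]
[614.53342773  98.30669092  33.        ]
```

Emit:
arm_command --increments '[[[15, 1, -0.6, 0, 0, 0], [15, 0, 0, 0, 0, 0], [8, 0, 0, 0, 0, 0], [0, 0, 0, 0, 0, 0], [0, 0, 0, 0, 0, 0], [0, 0, 0, 0, 0, 0]]]'

```text
clock: 21.62
tcp_pos: [612.5, 102.0, 70.0]
tool_rot: [[0.001, 0.056, 0.998], [0.0, 0.998, -0.056], [-1.0, 0.0, 0.001]]
wrist_force: [0.5, -0.5, -0.3]
grip_width: 0.262
```

```bash
python3 go.py 612.1 100.8 60 -3.1;  python3 - <<'E'
from h import *
p,d=snap('scene','n.png')
cv2.imwrite('pics/nc.png',cv2.resize(cv2.cvtColor(p[150:220,330:410],cv2.COLOR_RGB2BGR),None,fx=8,fy=8,interpolation=cv2.INTER_CUBIC))
E
```

```text
t 21.62 tcp [612.5 102.   70. ] yaw -3.21 F [ 0.5 -0.5 -0.3] w 0.262
turn_x -0.11 shift [10.  -1.2 -0.3] rows>= 0.2
```

View pics/nc.png

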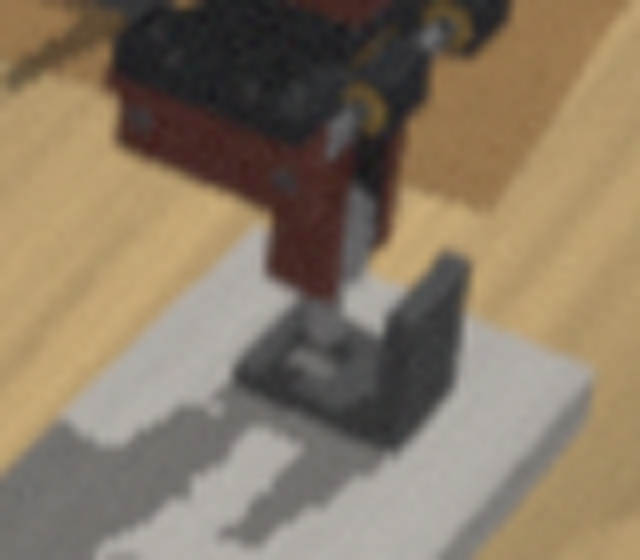

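Emit:
arm_command --increments '[[[5, -1, -0.4, 0, 0, 0], [5, 0, 0, 0, 0, 0], [2, 0, 0, 0, 0, 0], [0, 0, 0, 0, 0, 0], [0, 0, 0, 0, 0, 0], [0, 0, 0, 0, 0, 0]]]'

```text
clock: 22.17
tcp_pos: [611.5, 101.4, 56.8]
tool_rot: [[0.0, 0.055, 0.998], [0.0, 0.998, -0.055], [-1.0, 0.0, 0.0]]
wrist_force: [0.3, -0.2, -0.2]
grip_width: 0.263
```

```bash
python3 go.py 612.1 100.8 60 -3.1;  python3 - <<'E'
from h import *
p,d=snap('scene','o.png')
cv2.imwrite('pics/oc.png',cv2.resize(cv2.cvtColor(p[150:220,330:410],cv2.COLOR_RGB2BGR),None,fx=8,fy=8,interpolation=cv2.INTER_CUBIC))
E
```

```text
t 22.17 tcp [611.5 101.4  56.8] yaw -3.18 F [ 0.3 -0.2 -0.2] w 0.263
turn_x -0.08 shift [-3.2 -0.6  0.6] rows>= 0.1
```

View pics/oc.png

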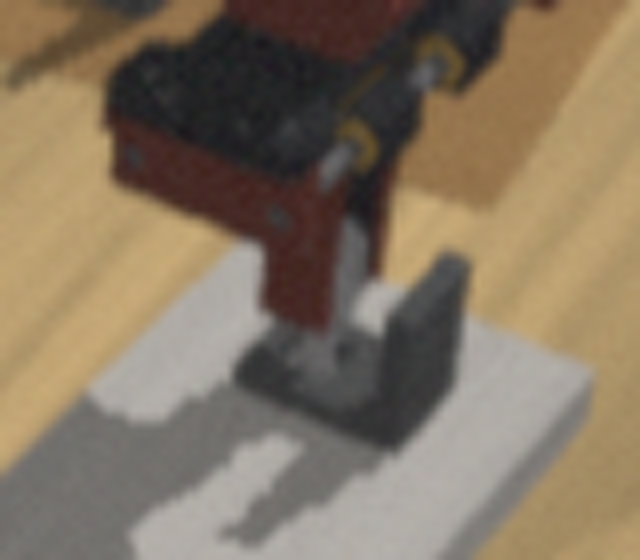

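Emit:
arm_command --increments '[[[2, 0, 0, 0, 0, 0], [2, 0, 0, 0, 0, 0], [1, 0, 0, 0, 0, 0], [0, 0, 0, 0, 0, 0], [0, 0, 0, 0, 0, 0]]]'

```text
clock: 22.63
tcp_pos: [611.4, 101.4, 51.6]
tool_rot: [[-0.0, 0.055, 0.998], [-0.0, 0.998, -0.055], [-1.0, -0.0, -0.0]]
wrist_force: [-0.6, -0.1, -1.0]
grip_width: 0.264
```

Emit:
arm_command --increments '[[[3, 0, 0, 0, 0, 0], [3, 0, 0, 0, 0, 0], [3, 0, 0, 0, 0, 0], [2, 0, 0, 0, 0, 0], [0, 0, 0, 0, 0, 0], [0, 0, 0, 0, 0, 0]]]'

```text
clock: 23.13
tcp_pos: [611.3, 101.4, 40.4]
tool_rot: [[-0.001, 0.056, 0.998], [-0.0, 0.998, -0.056], [-1.0, -0.0, -0.001]]
wrist_force: [-0.5, 0.9, -0.6]
grip_width: 0.263
```

Emit:
arm_command --increments '[[[2, 0, 0, 0, 0, 0], [1, 0, 0, 0, 0, 0], [1, 0, 0, 0, 0, 0], [0, 0, 0, 0, 0, 0], [0, 0, 0, 0, 0, 0]]]'

```text
clock: 23.55
tcp_pos: [611.5, 101.4, 36.7]
tool_rot: [[-0.0, 0.056, 0.998], [-0.0, 0.998, -0.056], [-1.0, -0.0, -0.0]]
wrist_force: [0.3, 0.4, -0.5]
grip_width: 0.262
```

Emit:
arm_command --increments '[[[1, 0, 0, 0, 0, 0], [0.5, 0, 0, 0, 0, 0], [0, 0, 0, 0, 0, 0], [0, 0, 0, 0, 0, 0]]]'

```text
clock: 23.88
tcp_pos: [611.7, 101.4, 36.2]
tool_rot: [[0.001, 0.055, 0.998], [0.0, 0.998, -0.055], [-1.0, 0.0, 0.001]]
wrist_force: [-2.6, 0.1, 5.6]
grip_width: 0.263
```

Emit:
arm_command --increments '[[[0, 0, 0, 0, 0, 0], [0, 0, 0, 0, 0, 0], [0, 0, 0, 0, 0, 0], [0, 0, 0, 0, 0, 0]]]' --fingers 0.5

```text
clock: 24.22
tcp_pos: [611.4, 101.4, 34.7]
tool_rot: [[-0.001, 0.055, 0.998], [-0.0, 0.998, -0.055], [-1.0, -0.0, -0.001]]
wrist_force: [0.2, -1.4, 0.1]
grip_width: 0.49
```

Emit:
arm_command --increments '[[[-15, 0, 0, 0, 0, 0], [-25, 0, 0, 0, 0, 0], [-30, 0, 0, 0, 0, 0], [-30, 0, 0, 0, 0, 0], [0, -25, -30, 0, 0, 0], [0, -25, -30, 0, 0, 0], [0, -25, -30, 0, 0, 0], [0, -10, -10, 0, 0, 0], [0, 0, 0, 0, 0, 0], [0, 0, 0, 0, 0, 0]]]'

```text
clock: 25.05
tcp_pos: [507.1, 21.8, 135.6]
tool_rot: [[0.001, 0.057, 0.998], [0.0, 0.998, -0.057], [-1.0, 0.0, 0.001]]
wrist_force: [0.3, 0.1, 0.1]
grip_width: 0.504
```

```bash
python3 - <<'E'
from look import *
p,d=look('p',[(624,99,-.05,24),(486,384,0,1),(426,289,-.1,1)])
cv2.imwrite('pics/pc.png',cv2.resize(cv2.cvtColor(p[100:220,310:430],cv2.COLOR_RGB2BGR),None,fx=5,fy=5,interpolation=cv2.INTER_CUBIC))
p,d=snap('top','pt.png')
cv2.imwrite('pics/ptc.png',cv2.resize(cv2.cvtColor(p[150:250,180:350],cv2.COLOR_RGB2BGR),None,fx=4.5,fy=4.5,interpolation=cv2.INTER_CUBIC))
E
python3 go.py 500 384.8 110 1
```

```text
stop [624.8  97.9] -2.4 8.36 424 slot [612.8  98.4]
stop [486.7 384.9] 0.1 1.01 222 slot [474.7 384.8]
stop [427.  290.7] -6.9 0.83 248 slot [415.  292.2]
t 25.15 tcp [507.7  22.6 135.3] yaw -3.17 F [ 0.   0.4 -0.1] w 0.497
turn_x -4.17 shift [ 25.3 362.3  -1.4] rows>= 8.7
```

View pics/pc.png

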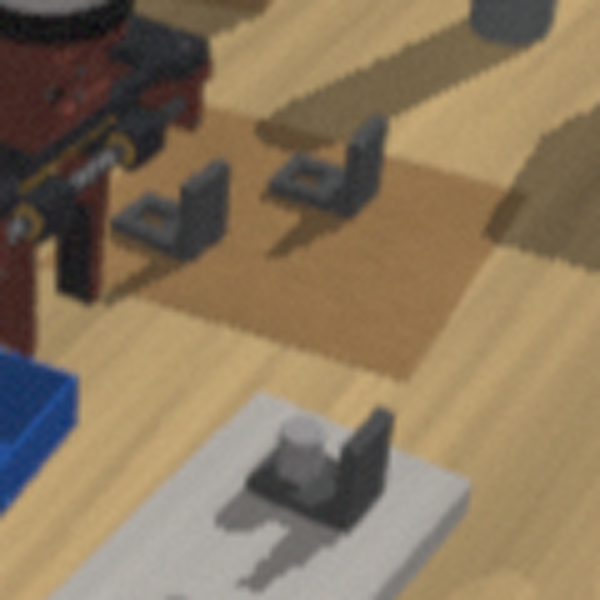

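View pics/ptc.png

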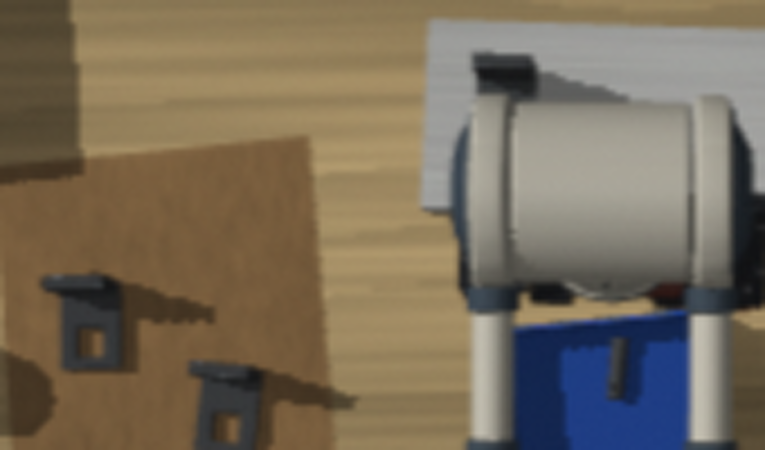

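Emit:
arm_command --increments '[[[0, 30, 0, -4, 0, 0], [0, 36, 0, 0, 0, 0], [0, 36, 0, 0, 0, 0], [0, 36, 0, 0, 0, 0], [0, 36, 0, 0, 0, 0], [0, 36, 0, 0, 0, 0], [0, 36, 0, 0, 0, 0], [0, 36, 0, 0, 0, 0], [0, 36, 0, 0, 0, 0], [10, 30, 0, 0, 0, 0], [15, 14, 0, 0, 0, 0], [0, 0, 0, 0, 0, 0]]]' --fingers 0.7

```text
clock: 26.15
tcp_pos: [501.8, 387.6, 105.5]
tool_rot: [[-0.005, -0.019, 1.0], [-0.002, 1.0, 0.019], [-1.0, -0.002, -0.005]]
wrist_force: [-0.9, -0.4, -0.9]
grip_width: 0.702
```

Emit:
arm_command --increments '[[[0, 0, 0, 0, 0, 0], [0, 0, 0, 0, 0, 0], [0, 0, 0, 0, 0, 0], [0, 0, 0, 0, 0, 0]]]'

```text
clock: 26.48
tcp_pos: [504.7, 383.2, 111.6]
tool_rot: [[0.002, -0.013, 1.0], [0.001, 1.0, 0.013], [-1.0, 0.001, 0.002]]
wrist_force: [-0.2, -0.8, -0.4]
grip_width: 0.702
```

```bash
python3 - <<'E'
from look import *
p,d=look('q',[(486,384,0,1),(426,289,-.1,1)])
E
python3 go.py 498.7 385.3 7 1
```

```text
stop [486.8 385.1] 0.9 1.12 223 slot [474.8 384.9]
stop [426.6 290.6] -6.3 0.89 253 slot [414.6 291.9]
t 26.53 tcp [504.6 383.3 111.5] yaw 0.73 F [ 0.   0.3 -0.4] w 0.699
turn_x -0.27 shift [104.5   2.1  -5.9] rows>= 2.5
```

Emit:
arm_command --increments '[[[15, 1, -3, 0, 0, 0], [25, 1, -3, 0, 0, 0], [25, 0, 0, 0, 0, 0], [20, 0, 0, 0, 0, 0], [12, 0, 0, 0, 0, 0], [7, 0, 0, 0, 0, 0], [0, 0, 0, 0, 0, 0], [0, 0, 0, 0, 0, 0], [0, 0, 0, 0, 0, 0]]]'

```text
clock: 27.28
tcp_pos: [498.8, 386.4, 8.3]
tool_rot: [[0.002, -0.014, 1.0], [0.002, 1.0, 0.014], [-1.0, 0.002, 0.002]]
wrist_force: [0.4, -0.0, -1.1]
grip_width: 0.703
```

Emit:
arm_command --increments '[[[0, 0, 0, 0, 0, 0], [0, 0, 0, 0, 0, 0], [0, 0, 0, 0, 0, 0], [0, 0, 0, 0, 0, 0], [0, 0, 0, 0, 0, 0]]]' --fingers 0 --force 40

```text
clock: 27.7
tcp_pos: [498.1, 386.3, 7.0]
tool_rot: [[0.001, -0.014, 1.0], [0.001, 1.0, 0.014], [-1.0, 0.001, 0.001]]
wrist_force: [-0.2, 1.1, 2.2]
grip_width: 0.45
```

Emit:
arm_command --increments '[[[-15, 0, 0, 0, 0, 0], [-25, 0, 0, 0, 0, 0], [-30, 0, 0, 0, 0, 0], [-30, 0, 0, 0, 0, 0], [0, 0, 0, 4, 0, 0], [0, 0, 0, 0, 0, 0], [0, 0, 0, 0, 0, 0]]]'

```text
clock: 28.28
tcp_pos: [497.5, 385.6, 105.4]
tool_rot: [[-0.001, 0.054, 0.999], [-0.001, 0.999, -0.054], [-1.0, -0.001, -0.001]]
wrist_force: [-0.5, 0.3, -0.8]
grip_width: 0.453
```

```bash
python3 go.py 631.8 -15.5 65 -3.1
```

```text
t 28.28 tcp [497.5 385.6 105.4] yaw -3.09 F [-0.5  0.3 -0.8] w 0.453
turn_x 0.01 shift [  40.4 -393.3  155.8] rows>= 10.2
```

Emit:
arm_command --increments '[[[-5, -25, 10, 0, 0, 0], [-5, -36, 14, 0, 0, 0], [0, -36, 14, 0, 0, 0], [0, -36, 14, 0, 0, 0], [0, -36, 14, 0, 0, 0], [0, -36, 14, 0, 0, 0], [0, -36, 14, 0, 0, 0], [0, -36, 14, 0, 0, 0], [0, -36, 14, 0, 0, 0], [0, -36, 14, 0, 0, 0], [0, -30, 13, 0, 0, 0], [0, -14, 6, 0, 0, 0]]]'

```text
clock: 29.28
tcp_pos: [630.3, -19.3, 113.4]
tool_rot: [[-0.004, 0.057, 0.998], [-0.001, 0.998, -0.057], [-1.0, -0.001, -0.004]]
wrist_force: [-0.6, -0.4, -2.6]
grip_width: 0.449
```

Emit:
arm_command --increments '[[[10, 0, 0, 0, 0, 0], [20, 0, 0, 0, 0, 0], [20, 0, 0, 0, 0, 0], [0, 0, 0, 0, 0, 0], [0, 0, 0, 0, 0, 0], [0, 0, 0, 0, 0, 0], [0, 0, 0, 0, 0, 0]]]'

```text
clock: 29.87
tcp_pos: [631.4, -14.4, 67.8]
tool_rot: [[0.002, 0.054, 0.999], [-0.0, 0.999, -0.054], [-1.0, 0.0, 0.002]]
wrist_force: [-0.5, -0.4, -1.5]
grip_width: 0.452
```

```bash
python3 go.py 630.5 -15.4 33 -3.1
python3 - <<'E'
from h import *
p,d=snap('scene','r.png')
cv2.imwrite('pics/rc.png',cv2.resize(cv2.cvtColor(p[150:250,290:410],cv2.COLOR_RGB2BGR),None,fx=6,fy=6,interpolation=cv2.INTER_CUBIC))
E
```

```text
t 29.87 tcp [631.4 -14.4  67.8] yaw -3.12 F [-0.5 -0.4 -1.5] w 0.452
turn_x -0.02 shift [34.8 -1.  -0.8] rows>= 0.8
```

View pics/rc.png

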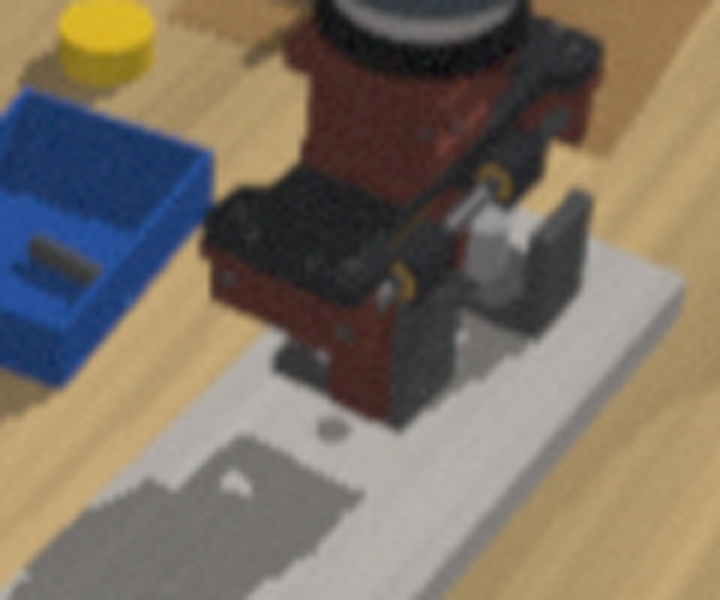

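Looks like the earlier geometry. Lowering.

Emit:
arm_command --increments '[[[10, -0.5, -0.5, 0, 0, 0], [12, 0, 0, 0, 0, 0], [7, 0, 0, 0, 0, 0], [4, 0, 0, 0, 0, 0], [2, 0, 0, 0, 0, 0], [0, 0, 0, 0, 0, 0], [0, 0, 0, 0, 0, 0], [0, 0, 0, 0, 0, 0]]]'

```text
clock: 30.58
tcp_pos: [630.2, -15.6, 31.0]
tool_rot: [[-0.0, 0.056, 0.998], [0.0, 0.998, -0.056], [-1.0, -0.0, -0.0]]
wrist_force: [-0.9, 0.2, -0.9]
grip_width: 0.452
```

Emit:
arm_command --increments '[[[1, 0, 0, 0, 0, 0], [1, 0, 0, 0, 0, 0], [0, 0, 0, 0, 0, 0], [0, 0, 0, 0, 0, 0]]]'

```text
clock: 30.92
tcp_pos: [630.3, -15.6, 30.9]
tool_rot: [[0.001, 0.056, 0.998], [-0.0, 0.998, -0.056], [-1.0, -0.0, 0.001]]
wrist_force: [-5.3, 0.6, 7.2]
grip_width: 0.447
```

Seated. Release, and go towards the rack for the second pin (478.4, −300.3).

Emit:
arm_command --increments '[[[0, 0, 0, 0, 0, 0], [0, 0, 0, 0, 0, 0], [0, 0, 0, 0, 0, 0], [0, 0, 0, 0, 0, 0]]]' --fingers 0.6

```text
clock: 31.25
tcp_pos: [630.3, -15.6, 28.9]
tool_rot: [[-0.0, 0.056, 0.998], [-0.0, 0.998, -0.056], [-1.0, -0.0, -0.0]]
wrist_force: [-0.5, -0.1, 0.1]
grip_width: 0.599
```

Emit:
arm_command --increments '[[[-10, 0, 0, 0, 0, 0], [-25, 0, 0, 0, 0, 0], [-30, 0, 0, 0, 0, 0], [-30, 0, 0, 0, 0, 0], [-25, -30, -20, 0, 0, 0], [0, -30, -20, 0, 0, 0], [0, -30, -20, 0, 0, 0], [0, -30, -20, 0, 0, 0], [0, -30, -20, 0, 0, 0], [0, -30, -20, 0, 0, 0], [0, 0, 0, 0, 0, 0], [0, 0, 0, 0, 0, 0]]]'

```text
clock: 32.25
tcp_pos: [500.9, -188.5, 149.0]
tool_rot: [[0.001, 0.059, 0.998], [-0.0, 0.998, -0.059], [-1.0, -0.0, 0.001]]
wrist_force: [0.5, 0.8, -0.0]
grip_width: 0.606
```

```bash
python3 go.py 477.8 -299.6 110 11
python3 - <<'E'
from look import *
p,d=look('s',[(618,-15,-.05,24),(426,289,-.1,1)])
cv2.imwrite('pics/sc.png',cv2.resize(cv2.cvtColor(p[150:250,290:410],cv2.COLOR_RGB2BGR),None,fx=5,fy=5,interpolation=cv2.INTER_CUBIC))
p,d=snap('top','st.png')
cv2.imwrite('pics/stc.png',cv2.resize(cv2.cvtColor(p[150:205,270:350],cv2.COLOR_RGB2BGR),None,fx=9,fy=9,interpolation=cv2.INTER_CUBIC))
E
```

```text
t 32.25 tcp [ 500.9 -188.5  149. ] yaw -3.38 F [ 0.5  0.8 -0. ] w 0.606
turn_x -14.38 shift [  39.  -104.6  -43.9] rows>= 2.9
stop [618.5 -16.4] -3.4 0.41 412 slot [606.5 -15.6]
stop [427.1 290.4] -6.2 0.82 245 slot [415.2 291.7]
```

View pics/sc.png

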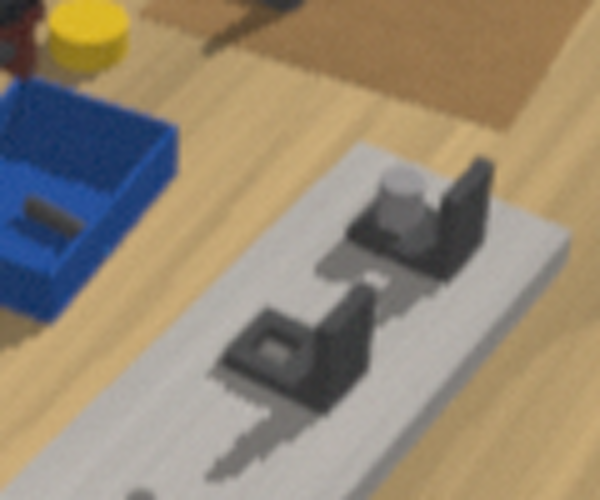

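View pics/stc.png

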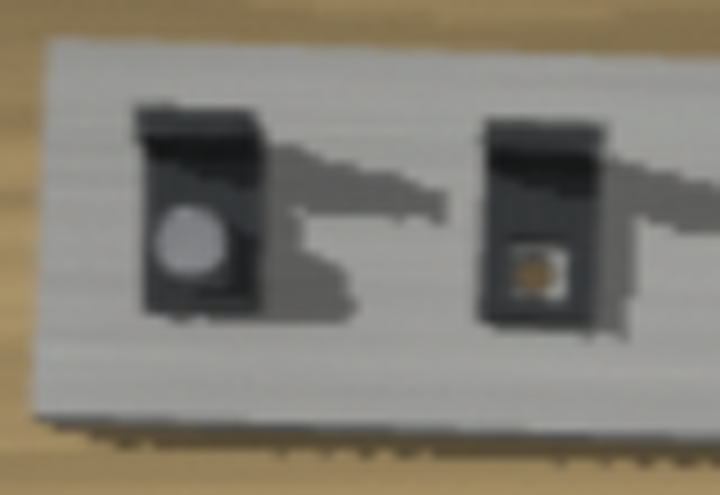

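Emit:
arm_command --increments '[[[0, 0, 0, -5, 0, 0], [0, 0, 0, -5, 0, 0], [0, 0, 0, -4.4, 0, 0], [0, -30, -13, 0, 0, 0], [10, -35, -13, 0, 0, 0], [15, -30, -13, 0, 0, 0], [14, -10, -5, 0, 0, 0], [0, 0, 0, 0, 0, 0], [0, 0, 0, 0, 0, 0], [0, 0, 0, 0, 0, 0], [0, 0, 0, 0, 0, 0]]]' --fingers 0.5

```text
clock: 33.27
tcp_pos: [480.0, -297.4, 110.3]
tool_rot: [[0.002, -0.197, 0.98], [-0.0, 0.98, 0.197], [-1.0, -0.001, 0.002]]
wrist_force: [-0.4, 0.1, 0.3]
grip_width: 0.504
```

```bash
python3 go.py 477.8 -299.6 43 11
```

```text
t 33.27 tcp [ 480.  -297.4  110.3] yaw 11.34 F [-0.4  0.1  0.3] w 0.504
turn_x 0.34 shift [67.3 -1.8 -2.6] rows>= 1.6
```

Emit:
arm_command --increments '[[[15, -0.8, -2, 0.3, 0, 0], [15, 0, 0, 0, 0, 0], [15, 0, 0, 0, 0, 0], [12, 0, 0, 0, 0, 0], [6, 0, 0, 0, 0, 0], [4, 0, 0, 0, 0, 0], [0, 0, 0, 0, 0, 0], [0, 0, 0, 0, 0, 0], [0, 0, 0, 0, 0, 0]]]'

```text
clock: 34.02
tcp_pos: [477.5, -300.2, 43.1]
tool_rot: [[0.001, -0.189, 0.982], [-0.001, 0.982, 0.189], [-1.0, -0.001, 0.001]]
wrist_force: [0.4, -0.3, 1.1]
grip_width: 0.494
```

Emit:
arm_command --increments '[[[0, 0, 0, 0, 0, 0], [0, 0, 0, 0, 0, 0], [0, 0, 0, 0, 0, 0], [0, 0, 0, 0, 0, 0], [0, 0, 0, 0, 0, 0]]]' --fingers 0 --force 45

```text
clock: 34.43
tcp_pos: [477.1, -299.9, 42.4]
tool_rot: [[0.0, -0.189, 0.982], [-0.0, 0.982, 0.189], [-1.0, -0.0, 0.0]]
wrist_force: [-0.3, 0.1, 2.0]
grip_width: 0.262
```

Emit:
arm_command --increments '[[[-10, 0, 0, 0, 0, 0], [-15, 0, 0, 0, 0, 0], [-25, 0, 0, 0, 0, 0], [-25, 0, 0, 0, 0, 0], [-15, 0, 0, 0, 0, 0], [0, 0, 0, 5, 0, 0], [0, 0, 0, 5, 0, 0], [0, 0, 0, 4.1, 0, 0], [0, 0, 0, 0, 0, 0], [0, 0, 0, 0, 0, 0]]]'

```text
clock: 35.27
tcp_pos: [477.0, -300.0, 132.3]
tool_rot: [[0.0, 0.053, 0.999], [-0.0, 0.999, -0.053], [-1.0, -0.0, 0.0]]
wrist_force: [0.9, -0.1, 0.1]
grip_width: 0.259
```

```bash
python3 go.py 605.4 -13.4 105 -3.1
```

```text
t 35.27 tcp [ 477.  -300.   132.3] yaw -3.06 F [ 0.9 -0.1  0.1] w 0.259
turn_x 0.04 shift [ 27.3 293.1 112.8] rows>= 7.6
```

Emit:
arm_command --increments '[[[0, 25, 10, 0, 0, 0], [0, 34, 13, 0, 0, 0], [0, 34, 13, 0, 0, 0], [0, 34, 13, 0, 0, 0], [0, 34, 13, 0, 0, 0], [0, 34, 13, 0, 0, 0], [0, 34, 13, 0, 0, 0], [0, 30, 12, 0, 0, 0], [10, 24, 9, 0, 0, 0], [17, 10, 4, 0, 0, 0], [0, 0, 0, 0, 0, 0], [0, 0, 0, 0, 0, 0]]]'

```text
clock: 36.27
tcp_pos: [605.2, -13.4, 103.7]
tool_rot: [[-0.003, 0.053, 0.999], [-0.0, 0.999, -0.053], [-1.0, -0.0, -0.003]]
wrist_force: [0.0, 0.1, -0.9]
grip_width: 0.259
```

Emit:
arm_command --increments '[[[0, 0, 0, 0, 0, 0], [0, 0, 0, 0, 0, 0], [0, 0, 0, 0, 0, 0], [0, 0, 0, 0, 0, 0]]]'

```text
clock: 36.6
tcp_pos: [606.3, -14.6, 106.1]
tool_rot: [[0.002, 0.057, 0.998], [-0.0, 0.998, -0.057], [-1.0, -0.0, 0.002]]
wrist_force: [-0.1, -0.0, -0.7]
grip_width: 0.262
```

```bash
python3 go.py 605.4 -13.4 70 -3.1
```

```text
t 36.6 tcp [606.3 -14.6 106.1] yaw -3.25 F [-0.1 -0.  -0.7] w 0.262
turn_x -0.15 shift [36.1  1.2 -1. ] rows>= 0.9
```

Emit:
arm_command --increments '[[[15, 0.5, -0.6, 0, 0, 0], [15, 0, 0, 0, 0, 0], [6, 0, 0, 0, 0, 0], [0, 0, 0, 0, 0, 0], [0, 0, 0, 0, 0, 0], [0, 0, 0, 0, 0, 0], [0, 0, 0, 0, 0, 0]]]'

```text
clock: 37.18
tcp_pos: [606.1, -13.2, 70.4]
tool_rot: [[0.002, 0.056, 0.998], [-0.0, 0.998, -0.056], [-1.0, -0.0, 0.002]]
wrist_force: [-0.5, 0.3, -0.1]
grip_width: 0.267
```

```bash
python3 go.py 605.4 -13.4 57 -3.1;  python3 - <<'E'
from h import *
p,d=snap('scene','u.png')
cv2.imwrite('pics/uc.png',cv2.resize(cv2.cvtColor(p[175:245,300:380],cv2.COLOR_RGB2BGR),None,fx=8,fy=8,interpolation=cv2.INTER_CUBIC))
E
```

```text
t 37.18 tcp [606.1 -13.2  70.4] yaw -3.19 F [-0.5  0.3 -0.1] w 0.267
turn_x -0.09 shift [13.4 -0.2 -0.7] rows>= 0.3
```

View pics/uc.png

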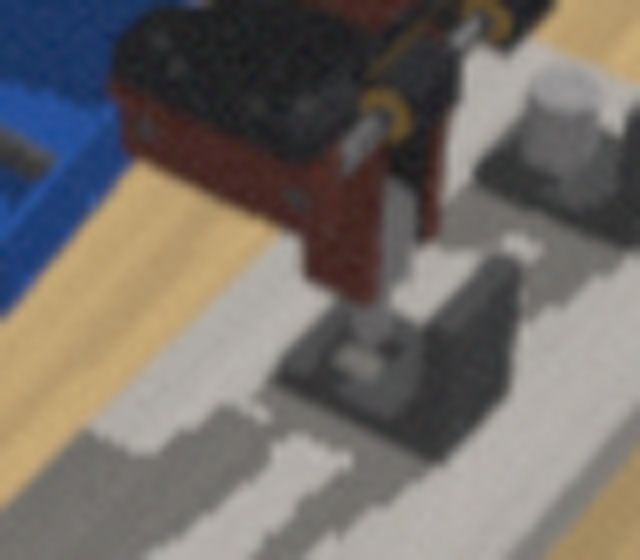

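Pin tip is over the slot. Lowering in stages.

Emit:
arm_command --increments '[[[5, 0, -0.6, 0, 0, 0], [5, 0, 0, 0, 0, 0], [4, 0, 0, 0, 0, 0], [3, 0, 0, 0, 0, 0], [2, 0, 0, 0, 0, 0], [0, 0, 0, 0, 0, 0], [0, 0, 0, 0, 0, 0]]]'

```text
clock: 37.82
tcp_pos: [604.8, -13.1, 49.8]
tool_rot: [[-0.0, 0.056, 0.998], [0.0, 0.998, -0.056], [-1.0, 0.0, -0.0]]
wrist_force: [-0.2, 0.8, -0.6]
grip_width: 0.261
```

Emit:
arm_command --increments '[[[3, 0, 0, 0, 0, 0], [3, 0, 0, 0, 0, 0], [3, 0, 0, 0, 0, 0], [2, 0, 0, 0, 0, 0], [1, 0, 0, 0, 0, 0], [0, 0, 0, 0, 0, 0], [0, 0, 0, 0, 0, 0]]]'

```text
clock: 38.4
tcp_pos: [604.9, -13.1, 38.0]
tool_rot: [[-0.0, 0.056, 0.998], [-0.0, 0.998, -0.056], [-1.0, -0.0, -0.0]]
wrist_force: [-0.3, 0.2, 0.0]
grip_width: 0.269
```

Emit:
arm_command --increments '[[[1, 0, 0, 0, 0, 0], [0.7, 0, 0, 0, 0, 0], [0, 0, 0, 0, 0, 0], [0, 0, 0, 0, 0, 0]]]'

```text
clock: 38.73
tcp_pos: [605.0, -13.1, 36.4]
tool_rot: [[0.0, 0.056, 0.998], [-0.0, 0.998, -0.056], [-1.0, -0.0, 0.0]]
wrist_force: [-0.4, 0.5, -1.3]
grip_width: 0.263
```

Emit:
arm_command --increments '[[[1, 0, 0, 0, 0, 0], [0.5, 0, 0, 0, 0, 0], [0, 0, 0, 0, 0, 0], [0, 0, 0, 0, 0, 0]]]'

```text
clock: 39.07
tcp_pos: [605.1, -13.1, 36.4]
tool_rot: [[0.001, 0.056, 0.998], [-0.0, 0.998, -0.056], [-1.0, -0.0, 0.001]]
wrist_force: [-3.8, 0.4, 6.4]
grip_width: 0.262
```

Emit:
arm_command --increments '[[[0, 0, 0, 0, 0, 0], [0, 0, 0, 0, 0, 0], [0, 0, 0, 0, 0, 0], [0, 0, 0, 0, 0, 0]]]' --fingers 0.5

```text
clock: 39.4
tcp_pos: [604.9, -13.0, 34.6]
tool_rot: [[-0.0, 0.056, 0.998], [0.0, 0.998, -0.056], [-1.0, 0.0, -0.0]]
wrist_force: [0.6, 0.4, 0.5]
grip_width: 0.49
```

Emit:
arm_command --increments '[[[-15, 0, 0, 0, 0, 0], [-25, 0, 0, 0, 0, 0], [-30, 0, 0, 0, 0, 0], [-30, 0, 0, 0, 0, 0], [0, 20, -35, 0, 0, 0], [0, 20, -35, 0, 0, 0], [0, 30, -30, 0, 0, 0], [0, 30, -20, 0, 0, 0], [0, 30, -10, 0, 0, 0], [0, 0, 0, 0, 0, 0], [0, 0, 0, 0, 0, 0]]]'

```text
clock: 40.32
tcp_pos: [482.4, 124.6, 134.9]
tool_rot: [[0.001, 0.052, 0.999], [-0.0, 0.999, -0.052], [-1.0, -0.0, 0.001]]
wrist_force: [-0.2, 0.4, -0.2]
grip_width: 0.497
```

```bash
python3 - <<'E'
from look import *
p,d=look('v',[(624,99,-.05,24),(618,-15,-.05,24),(426,289,-.1,1)])
cv2.imwrite('pics/vc.png',cv2.resize(cv2.cvtColor(p[110:250,280:430],cv2.COLOR_RGB2BGR),None,fx=4,fy=4,interpolation=cv2.INTER_CUBIC))
E
python3 go.py 440 290 110 -6
```

```text
stop [624.8  97.8] -1.4 8.41 426 slot [612.8  98.1]
stop [618.3 -16.2] -3.1 8.62 486 slot [606.3 -15.5]
stop [426.8 290.7] -6.3 0.92 246 slot [414.9 292. ]
t 40.37 tcp [482.8 123.6 134.8] yaw -3.1 F [ 0.3 -0.3  0.3] w 0.502
turn_x 2.9 shift [ 24.8 161.1 -60. ] rows>= 4.2
```

View pics/vc.png

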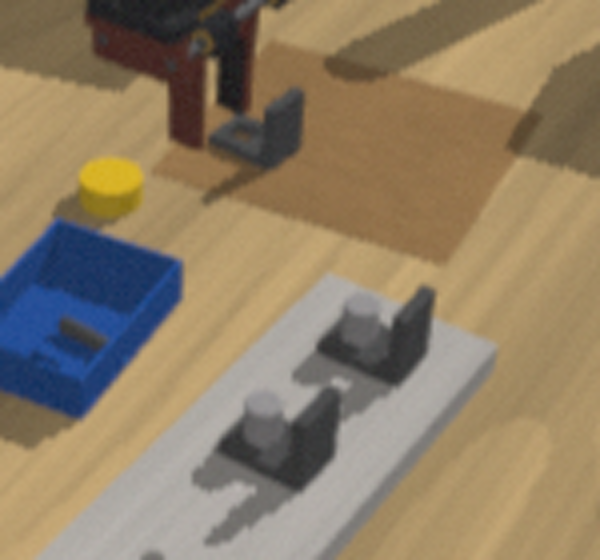

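```bash
python3 go.py 438.7 289.7 110 -6.3
```

```text
t 40.37 tcp [482.8 123.6 134.8] yaw -3.1 F [ 0.3 -0.3  0.3] w 0.502
turn_x 3.2 shift [ 24.8 160.3 -62.1] rows>= 4.2
```

Emit:
arm_command --increments '[[[0, 0, 0, 3.2, 0, 0], [0, 28, -11, 0, 0, 0], [0, 32, -12, 0, 0, 0], [5, 32, -12, 0, 0, 0], [5, 32, -12, 0, 0, 0], [7, 26, -10, 0, 0, 0], [7, 10, -5, 0, 0, 0], [0, 0, 0, 0, 0, 0], [0, 0, 0, 0, 0, 0], [0, 0, 0, 0, 0, 0], [0, 0, 0, 0, 0, 0]]]' --fingers 0.7

```text
clock: 41.28
tcp_pos: [440.0, 287.8, 111.3]
tool_rot: [[0.001, 0.113, 0.994], [-0.0, 0.994, -0.113], [-1.0, -0.0, 0.001]]
wrist_force: [0.4, 0.4, 1.0]
grip_width: 0.7
```

```bash
python3 go.py 438.7 289.7 7 -6.3
python3 - <<'E'
from look import *
p,d=look('w',[(426,289,-.1,1)])
E
```

```text
t 41.28 tcp [440.  287.8 111.3] yaw -6.51 F [0.4 0.4 1. ] w 0.7
turn_x -0.21 shift [104.3   1.7  -1.5] rows>= 2.5
stop [426.9 290.7] -4.7 0.79 250 slot [415.  291.7]
```

Emit:
arm_command --increments '[[[15, 1, -1, 0, 0, 0], [25, 0, 0, 0, 0, 0], [25, 0, 0, 0, 0, 0], [20, 0, 0, 0, 0, 0], [12, 0, 0, 0, 0, 0], [7, 0, 0, 0, 0, 0], [0, 0, 0, 0, 0, 0], [0, 0, 0, 0, 0, 0], [0, 0, 0, 0, 0, 0]]]'

```text
clock: 42.08
tcp_pos: [439.1, 290.8, 8.5]
tool_rot: [[0.002, 0.111, 0.994], [0.001, 0.994, -0.111], [-1.0, 0.002, 0.002]]
wrist_force: [-0.1, -0.0, 0.0]
grip_width: 0.704
```

Emit:
arm_command --increments '[[[0, 0, 0, 0, 0, 0], [0, 0, 0, 0, 0, 0], [0, 0, 0, 0, 0, 0], [0, 0, 0, 0, 0, 0], [0, 0, 0, 0, 0, 0]]]' --fingers 0 --force 40

```text
clock: 42.5
tcp_pos: [438.4, 290.7, 7.4]
tool_rot: [[0.001, 0.111, 0.994], [0.001, 0.994, -0.111], [-1.0, 0.001, 0.001]]
wrist_force: [-0.6, -0.5, 1.8]
grip_width: 0.454
```

Emit:
arm_command --increments '[[[-15, 0, 0, 0, 0, 0], [-25, 0, 0, 0, 0, 0], [-30, 0, 0, 0, 0, 0], [-35, 0, 0, 0, 0, 0], [0, 0, 0, -3.2, 0, 0], [0, 0, 0, 0, 0, 0], [0, 0, 0, 0, 0, 0]]]'

```text
clock: 43.08
tcp_pos: [437.8, 290.2, 111.1]
tool_rot: [[-0.001, 0.057, 0.998], [-0.001, 0.998, -0.057], [-1.0, -0.001, -0.001]]
wrist_force: [0.3, -0.5, -2.6]
grip_width: 0.449
```

```bash
python3 go.py 625 -129.5 110 -3.1
```

```text
t 43.08 tcp [437.8 290.2 111.1] yaw -3.26 F [ 0.3 -0.5 -2.6] w 0.449
turn_x -0.16 shift [   1.1 -409.   209.6] rows>= 11.0
```

Emit:
arm_command --increments '[[[-3, -25, 13, 0, 0, 0], [-3, -34, 18, 0, 0, 0], [0, -36, 18, 0, 0, 0], [0, -36, 18, 0, 0, 0], [0, -36, 18, 0, 0, 0], [0, -36, 18, 0, 0, 0], [0, -36, 18, 0, 0, 0], [0, -36, 18, 0, 0, 0], [0, -36, 18, 0, 0, 0], [0, -36, 18, 0, 0, 0], [0, -34, 18, 0, 0, 0], [0, -24, 14, 0, 0, 0]]]'

```text
clock: 44.08
tcp_pos: [621.7, -128.7, 114.6]
tool_rot: [[-0.004, 0.059, 0.998], [0.0, 0.998, -0.059], [-1.0, 0.0, -0.004]]
wrist_force: [-0.0, -0.5, -1.6]
grip_width: 0.45
```

Emit:
arm_command --increments '[[[10, -4, 2, 0, 0, 0], [20, 0, 0, 0, 0, 0], [20, 0, 0, 0, 0, 0], [0, 0, 0, 0, 0, 0], [0, 0, 0, 0, 0, 0], [0, 0, 0, 0, 0, 0], [0, 0, 0, 0, 0, 0]]]'

```text
clock: 44.67
tcp_pos: [624.6, -129.2, 69.2]
tool_rot: [[0.002, 0.055, 0.998], [-0.0, 0.998, -0.055], [-1.0, -0.0, 0.002]]
wrist_force: [0.4, -0.5, -0.5]
grip_width: 0.452
```

```bash
python3 go.py 624.4 -129.3 32.5 -3.1
python3 - <<'E'
from h import *
p,d=snap('scene','x.png')
cv2.imwrite('pics/xc.png',cv2.resize(cv2.cvtColor(p[170:290,260:400],cv2.COLOR_RGB2BGR),None,fx=5,fy=5,interpolation=cv2.INTER_CUBIC))
E
```

```text
t 44.67 tcp [ 624.6 -129.2   69.2] yaw -3.17 F [ 0.4 -0.5 -0.5] w 0.452
turn_x -0.07 shift [36.7 -0.1 -0.2] rows>= 0.9
```

View pics/xc.png

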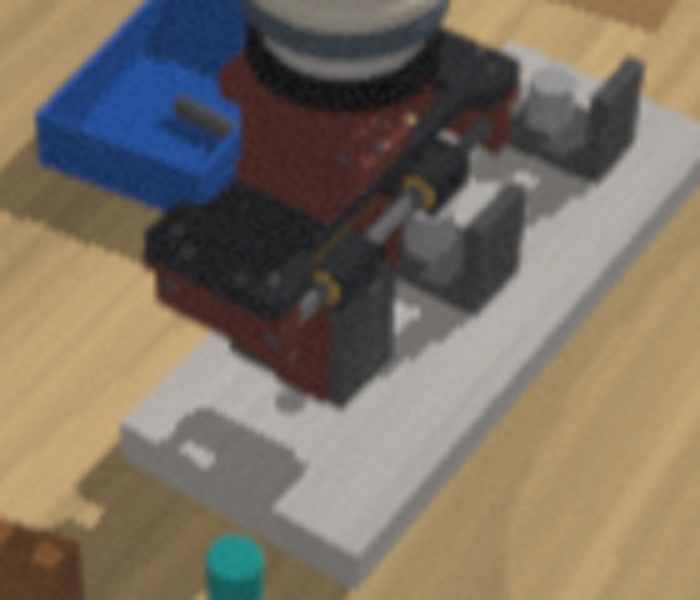

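Emit:
arm_command --increments '[[[10, 0, 0, 0, 0, 0], [12, 0, 0, 0, 0, 0], [8, 0, 0, 0, 0, 0], [5, 0, 0, 0, 0, 0], [2, 0, 0, 0, 0, 0], [0, 0, 0, 0, 0, 0], [0, 0, 0, 0, 0, 0], [0, 0, 0, 0, 0, 0]]]'

```text
clock: 45.38
tcp_pos: [623.6, -129.4, 31.2]
tool_rot: [[-0.001, 0.056, 0.998], [0.0, 0.998, -0.056], [-1.0, 0.0, -0.001]]
wrist_force: [-3.9, 1.4, 4.3]
grip_width: 0.449
```

Emit:
arm_command --increments '[[[1, 0, 0, 0, 0, 0], [0.5, 0, 0, 0, 0, 0], [0, 0, 0, 0, 0, 0], [0, 0, 0, 0, 0, 0]]]'

```text
clock: 45.72
tcp_pos: [623.7, -129.5, 31.2]
tool_rot: [[-0.001, 0.056, 0.998], [0.0, 0.998, -0.056], [-1.0, 0.0, -0.001]]
wrist_force: [-7.2, 1.5, 11.2]
grip_width: 0.451
```

Emit:
arm_command --increments '[[[0, 0, 0, 0, 0, 0], [0, 0, 0, 0, 0, 0], [0, 0, 0, 0, 0, 0], [0, 0, 0, 0, 0, 0]]]' --fingers 0.6

```text
clock: 46.05
tcp_pos: [624.0, -129.6, 28.6]
tool_rot: [[-0.001, 0.056, 0.998], [0.0, 0.998, -0.056], [-1.0, 0.0, -0.001]]
wrist_force: [0.3, 1.0, -1.1]
grip_width: 0.596
```

Emit:
arm_command --increments '[[[-10, 0, 0, 0, 0, 0], [-25, 0, 0, 0, 0, 0], [-30, 0, 0, 0, 0, 0], [-30, 0, 0, 0, 0, 0], [-25, -20, -20, 0, 0, 0], [0, -30, -20, 0, 0, 0], [0, -30, -20, 0, 0, 0], [0, -30, -20, 0, 0, 0], [0, -30, -20, 0, 0, 0], [0, 0, -20, 0, 0, 0], [0, 0, 0, 0, 0, 0], [0, 0, 0, 0, 0, 0]]]'

```text
clock: 47.05
tcp_pos: [496.3, -263.1, 150.2]
tool_rot: [[0.001, 0.057, 0.998], [-0.0, 0.998, -0.057], [-1.0, -0.0, 0.001]]
wrist_force: [-0.2, 0.9, 0.6]
grip_width: 0.596
```

```bash
python3 go.py 489.2 -360.4 110 11
python3 - <<'E'
from look import *
p,d=look('y',[(612,-130,-.05,24)])
cv2.imwrite('pics/yc.png',cv2.resize(cv2.cvtColor(p[150:290,190:410],cv2.COLOR_RGB2BGR),None,fx=3.5,fy=3.5,interpolation=cv2.INTER_CUBIC))
p,d=snap('top','yt.png')
cv2.imwrite('pics/ytc.png',cv2.resize(cv2.cvtColor(p[150:215,270:390],cv2.COLOR_RGB2BGR),None,fx=6.5,fy=6.5,interpolation=cv2.INTER_CUBIC))
E
```

```text
t 47.05 tcp [ 496.3 -263.1  150.2] yaw -3.27 F [-0.2  0.9  0.6] w 0.596
turn_x -14.27 shift [ 40.2 -94.1 -25.5] rows>= 2.5
stop [ 611.6 -130.1] -2.9 0.44 483 slot [ 599.6 -129.5]
```

View pics/yc.png

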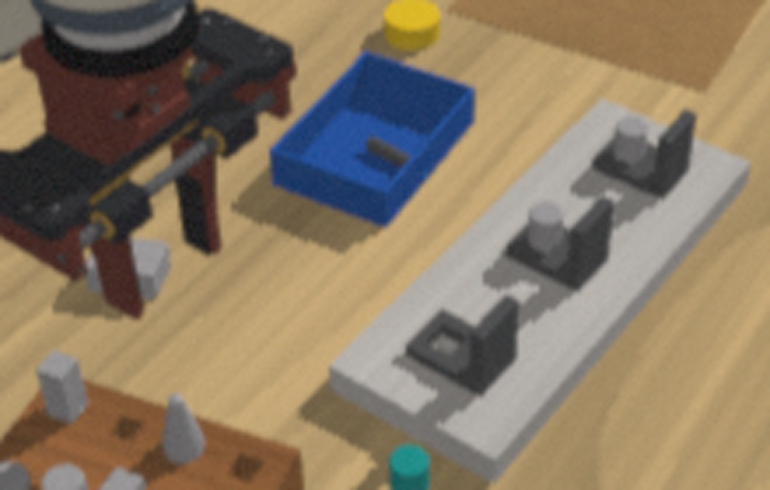

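View pics/ytc.png

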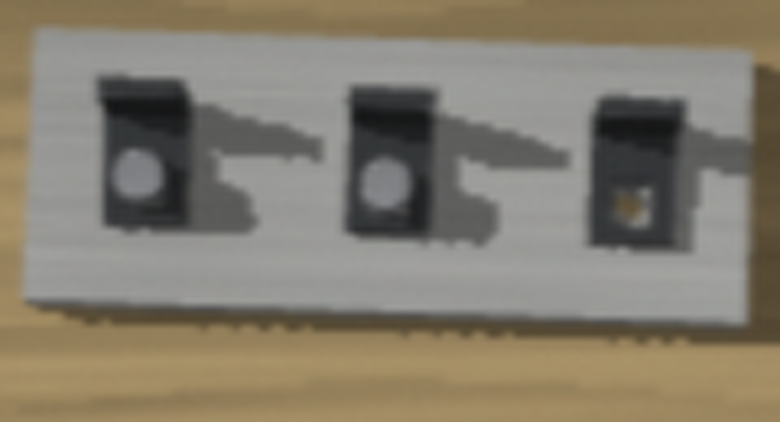

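Emit:
arm_command --increments '[[[0, 0, 0, -5, 0, 0], [0, 0, 0, -5, 0, 0], [0, 0, 0, -4.2, 0, 0], [0, -26, -7, 0, 0, 0], [10, -30, -8, 0, 0, 0], [15, -28, -8, 0, 0, 0], [15, -10, -3, 0, 0, 0], [0, 0, 0, 0, 0, 0], [0, 0, 0, 0, 0, 0], [0, 0, 0, 0, 0, 0], [0, 0, 0, 0, 0, 0], [0, 0, 0, 0, 0, 0]]]' --fingers 0.5

```text
clock: 48.15
tcp_pos: [490.0, -359.2, 110.9]
tool_rot: [[0.002, -0.193, 0.981], [-0.001, 0.981, 0.193], [-1.0, -0.002, 0.002]]
wrist_force: [0.3, 0.5, 0.3]
grip_width: 0.498
```

```bash
python3 go.py 489.2 -360.4 43 11
```

```text
t 48.15 tcp [ 490.  -359.2  110.9] yaw 11.11 F [0.3 0.5 0.3] w 0.498
turn_x 0.11 shift [67.9 -1.  -1. ] rows>= 1.6
```

Emit:
arm_command --increments '[[[15, -0.5, -0.6, 0, 0, 0], [15, 0, 0, 0, 0, 0], [15, 0, 0, 0, 0, 0], [12, 0, 0, 0, 0, 0], [7, 0, 0, 0, 0, 0], [4, 0, 0, 0, 0, 0], [0, 0, 0, 0, 0, 0], [0, 0, 0, 0, 0, 0], [0, 0, 0, 0, 0, 0]]]'

```text
clock: 48.9
tcp_pos: [488.9, -360.9, 42.4]
tool_rot: [[0.001, -0.191, 0.982], [-0.001, 0.982, 0.191], [-1.0, -0.001, 0.001]]
wrist_force: [-0.4, -0.6, 0.4]
grip_width: 0.502
```

Emit:
arm_command --increments '[[[0, 0, 0, 0, 0, 0], [0, 0, 0, 0, 0, 0], [0, 0, 0, 0, 0, 0], [0, 0, 0, 0, 0, 0], [0, 0, 0, 0, 0, 0]]]' --fingers 0 --force 45

```text
clock: 49.32
tcp_pos: [488.6, -360.6, 41.6]
tool_rot: [[0.0, -0.191, 0.982], [-0.0, 0.982, 0.191], [-1.0, -0.0, 0.0]]
wrist_force: [-0.2, -0.0, 1.2]
grip_width: 0.262
```

Emit:
arm_command --increments '[[[-10, 0, 0, 0, 0, 0], [-15, 0, 0, 0, 0, 0], [-25, 0, 0, 0, 0, 0], [-25, 0, 0, 0, 0, 0], [-15, 0, 0, 0, 0, 0], [0, 0, 0, 5, 0, 0], [0, 0, 0, 5, 0, 0], [0, 0, 0, 4.1, 0, 0], [0, 0, 0, 0, 0, 0], [0, 0, 0, 0, 0, 0]]]'

```text
clock: 50.15
tcp_pos: [488.4, -360.6, 131.7]
tool_rot: [[0.0, 0.052, 0.999], [-0.0, 0.999, -0.052], [-1.0, -0.0, 0.0]]
wrist_force: [0.9, 0.7, -0.8]
grip_width: 0.262
```

```bash
python3 go.py 599.0 -128.0 105 -3.1
```

```text
t 50.15 tcp [ 488.4 -360.6  131.7] yaw -2.96 F [ 0.9  0.7 -0.8] w 0.262
turn_x 0.14 shift [ 26.7 238.2  97.8] rows>= 6.2
```

Emit:
arm_command --increments '[[[0, 25, 10, 0, 0, 0], [0, 34, 14, 0, 0, 0], [0, 34, 14, 0, 0, 0], [0, 34, 14, 0, 0, 0], [0, 34, 14, 0, 0, 0], [0, 32, 13, 0, 0, 0], [10, 28, 12, 0, 0, 0], [16, 17, 7, 0, 0, 0], [0, 0, 0, 0, 0, 0], [0, 0, 0, 0, 0, 0], [0, 0, 0, 0, 0, 0], [0, 0, 0, 0, 0, 0]]]'

```text
clock: 51.15
tcp_pos: [599.1, -129.5, 106.4]
tool_rot: [[0.001, 0.055, 0.999], [-0.001, 0.999, -0.055], [-1.0, -0.001, 0.001]]
wrist_force: [-0.5, -0.3, 0.0]
grip_width: 0.262
```

```bash
python3 go.py 599.0 -128.0 70 -3.1
```

```text
t 51.15 tcp [ 599.1 -129.5  106.4] yaw -3.13 F [-0.5 -0.3  0. ] w 0.262
turn_x -0.03 shift [36.4  1.5 -0.2] rows>= 0.9
```

Emit:
arm_command --increments '[[[15, 0.8, 0, 0, 0, 0], [15, 0, 0, 0, 0, 0], [6, 0, 0, 0, 0, 0], [0, 0, 0, 0, 0, 0], [0, 0, 0, 0, 0, 0], [0, 0, 0, 0, 0, 0], [0, 0, 0, 0, 0, 0]]]'

```text
clock: 51.73
tcp_pos: [599.7, -127.8, 70.7]
tool_rot: [[0.002, 0.054, 0.999], [-0.001, 0.999, -0.054], [-1.0, -0.0, 0.002]]
wrist_force: [-0.2, 0.3, -0.6]
grip_width: 0.262
```

```bash
python3 go.py 599 -128 57 -3.1;  python3 - <<'E'
from h import *
p,d=snap('scene','z.png')
cv2.imwrite('pics/zc.png',cv2.resize(cv2.cvtColor(p[200:270,280:360],cv2.COLOR_RGB2BGR),None,fx=8,fy=8,interpolation=cv2.INTER_CUBIC))
E
```

```text
t 51.73 tcp [ 599.7 -127.8   70.7] yaw -3.1 F [-0.2  0.3 -0.6] w 0.262
turn_x 0.0 shift [13.7 -0.2 -0.7] rows>= 0.3
```

View pics/zc.png

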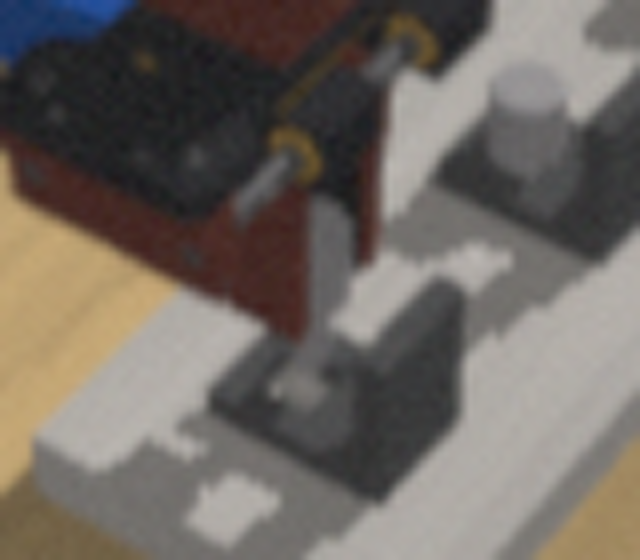

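Emit:
arm_command --increments '[[[5, -0.3, 0, 0, 0, 0], [5, 0, 0, 0, 0, 0], [4, 0, 0, 0, 0, 0], [3, 0, 0, 0, 0, 0], [2, 0, 0, 0, 0, 0], [0, 0, 0, 0, 0, 0], [0, 0, 0, 0, 0, 0]]]'

```text
clock: 52.37
tcp_pos: [599.0, -127.6, 50.0]
tool_rot: [[-0.001, 0.054, 0.999], [0.0, 0.999, -0.054], [-1.0, 0.0, -0.001]]
wrist_force: [0.2, 0.4, -0.5]
grip_width: 0.262
```

Emit:
arm_command --increments '[[[3, 0, 0, 0, 0, 0], [3, 0, 0, 0, 0, 0], [3, 0, 0, 0, 0, 0], [2, 0, 0, 0, 0, 0], [1, 0, 0, 0, 0, 0], [0, 0, 0, 0, 0, 0], [0, 0, 0, 0, 0, 0]]]'

```text
clock: 52.95
tcp_pos: [599.0, -127.6, 38.0]
tool_rot: [[-0.0, 0.054, 0.999], [0.0, 0.999, -0.054], [-1.0, 0.0, -0.001]]
wrist_force: [-0.4, -0.2, -1.7]
grip_width: 0.262
```

Emit:
arm_command --increments '[[[1, 0, 0, 0, 0, 0], [1, 0, 0, 0, 0, 0], [0, 0, 0, 0, 0, 0], [0, 0, 0, 0, 0, 0]]]'

```text
clock: 53.28
tcp_pos: [599.1, -127.8, 36.3]
tool_rot: [[-0.0, 0.054, 0.999], [-0.0, 0.999, -0.054], [-1.0, -0.0, -0.0]]
wrist_force: [-1.1, 0.2, -0.4]
grip_width: 0.265
```

Emit:
arm_command --increments '[[[1, 0, 0, 0, 0, 0], [0, 0, 0, 0, 0, 0], [0, 0, 0, 0, 0, 0]]]'

```text
clock: 53.53
tcp_pos: [599.2, -127.8, 35.6]
tool_rot: [[0.0, 0.054, 0.999], [-0.0, 0.999, -0.054], [-1.0, -0.0, 0.0]]
wrist_force: [-2.2, -1.3, 2.2]
grip_width: 0.262
```

Emit:
arm_command --increments '[[[0.8, 0, 0, 0, 0, 0], [0, 0, 0, 0, 0, 0], [0, 0, 0, 0, 0, 0]]]'

```text
clock: 53.78
tcp_pos: [599.2, -127.8, 35.6]
tool_rot: [[0.001, 0.054, 0.999], [-0.0, 0.999, -0.054], [-1.0, -0.0, 0.001]]
wrist_force: [-3.9, -0.4, 5.4]
grip_width: 0.265
```

Emit:
arm_command --increments '[[[0, 0, 0, 0, 0, 0], [0, 0, 0, 0, 0, 0], [0, 0, 0, 0, 0, 0], [0, 0, 0, 0, 0, 0]]]' --fingers 0.5

```text
clock: 54.12
tcp_pos: [599.3, -127.4, 34.3]
tool_rot: [[0.0, 0.054, 0.999], [0.0, 0.999, -0.054], [-1.0, 0.0, 0.0]]
wrist_force: [-0.3, -0.1, -0.1]
grip_width: 0.493
```

Emit:
arm_command --increments '[[[-15, 0, 0, 0, 0, 0], [-25, 0, 0, 0, 0, 0], [-30, 0, 0, 0, 0, 0], [-30, 0, 0, 0, 0, 0], [0, -10, -30, 0, 0, 0], [0, -10, -35, 0, 0, 0], [0, -10, -35, 0, 0, 0], [0, -10, -35, 0, 0, 0], [0, -10, -20, 0, 0, 0], [0, 0, 0, 0, 0, 0], [0, 0, 0, 0, 0, 0]]]'

```text
clock: 55.03
tcp_pos: [441.5, -169.6, 134.9]
tool_rot: [[0.002, 0.055, 0.998], [-0.0, 0.998, -0.055], [-1.0, -0.0, 0.002]]
wrist_force: [-0.4, -0.1, 0.4]
grip_width: 0.502
```

Run:
```python
from look import *
s=robot.read_state(); print(s['clock'],s['tcp_pos'])
p,d=look('A',[(624,99,-.05,24),(618,-15,-.05,24),(612,-130,-.05,24)])
np.savez('pics/A.npz',p=p,d=d)
cv2.imwrite('pics/Ac.png',cv2.resize(cv2.cvtColor(p[150:290,260:420],cv2.COLOR_RGB2BGR),None,fx=4.2,fy=4.2,interpolation=cv2.INTER_CUBIC))
p,d=snap('top','At.png')
cv2.imwrite('pics/Atc.png',cv2.resize(cv2.cvtColor(p[150:260,270:470],cv2.COLOR_RGB2BGR),None,fx=4,fy=4,interpolation=cv2.INTER_CUBIC))
```

```text
55.0333 [ 441.49428541 -169.61169289  134.90969201]
stop [624.8  97.9] -2.1 8.35 422 slot [612.8  98.3]
stop [618.1 -16.5] -2.8 8.64 482 slot [606.1 -15.9]
stop [ 611.  -129.9] -3.6 8.55 554 slot [ 599.  -129.1]
```

View pics/Ac.png

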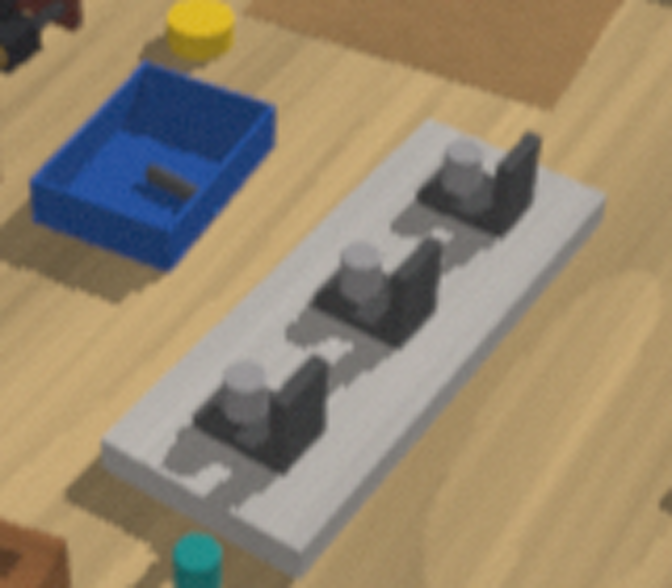

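View pics/Atc.png

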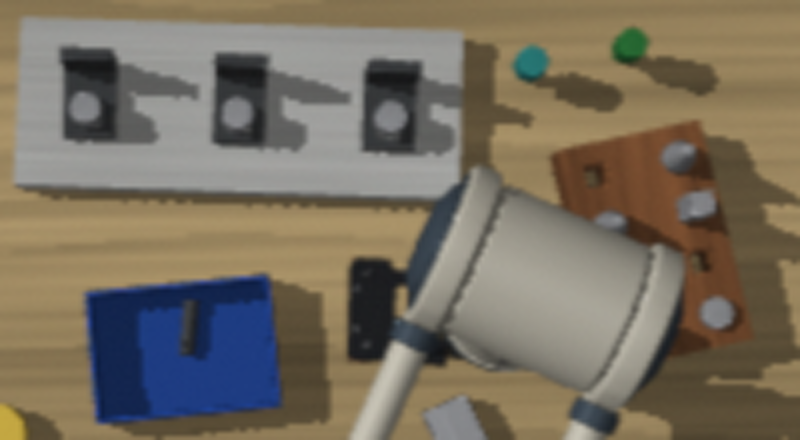

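Run:
```python
from stops import *
import stops
Ws=[]
for k in range(6):
    p,d=robot.read_camera('scene'); Ws.append(cloud('scene',d))
W=np.nanmedian(np.stack(Ws),0)
W2=W.copy()
for g,h in (((624,99),(612.8,100)),((618,-15),(606.5,-14.6)),((611,-130),(600.3,-128.9))):
    dd=np.hypot(W[...,0]-h[0],W[...,1]-h[1])
    hd=(dd<9)&(W[...,2]>45); top=W[hd][:,2]; print('head top z',np.percentile(top,[80,90,95]).round(1), 'head centre',W[hd&(W[...,2]>np.percentile(top,70)-2)].mean(0).round(1))
    W2=W.copy(); W2[(dd<17)&(W[...,2]>36)]=np.nan
    for W3 in Ws[:3]+[W]:
        W3=W3.copy(); W3[(dd<17)&(W3[...,2]>36)]=np.nan
        x,co,n=fit('scene',W3,(g[0],g[1],-.05),24,-.85); print('  ',x[:2].round(1),np.degrees(x[2]).round(2),round(co,2),n)
x,y,z=W[...,0],W[...,1],W[...,2]
m=(x>520)&(x<720)&(y>-220)&(y<180)&(z>16)&(z<32); m=cv2.morphologyEx(m.astype(np.uint8),cv2.MORPH_OPEN,np.ones((3,3)))>0
print(rect(W[m][:,:2]))
print(robot.read_state()['clock'])
p,d=snap('scene','B.png')
cv2.imwrite('pics/Bc.png',cv2.resize(cv2.cvtColor(p[220:340,150:330],cv2.COLOR_RGB2BGR),None,fx=4,fy=4))
```

```text
head top z [59.7 59.8 59.9] head centre [612.9 100.5  59.1]
   [625.1  97.8] -1.57 0.65 319
   [625.   97.6] -1.95 0.6 320
   [625.   97.8] -1.71 0.49 317
   [625.1  98.1] -1.94 0.18 320
head top z [59.6 59.8 60.1] head centre [607.  -14.9  59.2]
   [618.4 -16.3] -3.41 0.54 363
   [618.4 -16.4] -3.0 0.6 367
   [618.6 -16.2] -3.22 0.56 364
   [618.5 -16.1] -3.29 0.15 363
head top z [59.6 59.8 60.1] head centre [ 600.8 -129.4   59.1]
   [ 611.6 -130. ] -3.52 0.4 417
   [ 611.5 -130.2] -3.54 0.38 415
   [ 611.6 -130.1] -3.52 0.51 411
   [ 611.5 -129.9] -3.42 0.12 419
((617.3392333984375, -15.38214111328125), (342.0398254394531, 130.89797973632812), 87.10737609863281)
55.4333
```

View pics/Bc.png

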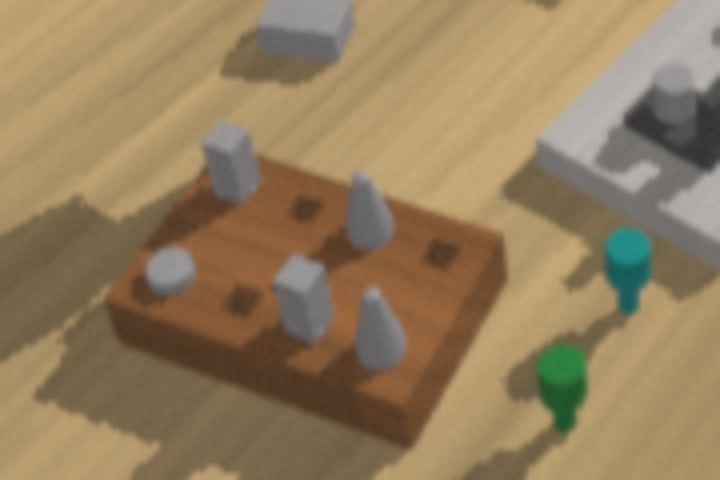

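```bash
python3 -c "
from plant import robot
robot.job_done(); print(robot.read_state()['clock'])"
```

```text
the job is handed in; nothing more can be done
the job is handed in; nothing more can be done
```

The fixture plate is set up and the job was handed in at about 55.5 s, well inside the 210 s limit.

- **Stub:** the only one present, in hole 0, came out first and lies flat in the scrap tray.
- **Stops and pins:** all three stops went on next, one per hole with the wall on the far side. Each was locked with a round-headed pin from the rack. All three rack pins were used, so there were no spares to leave.

**Last checks (scene camera):**
- **Pins home:** all three head tops read about 60 mm, the height expected when fully home. Each pin met a light contact of 5 to 6 N at its seat.
- **Square:** the stops measure about −1.9°, −3.3° and −3.4°. The plate itself sits at about −2.9 to −3.1°, so each stop is within roughly 1.2° of square. The stop at hole 2 is the furthest off.
- **Other tooling:** the squares, cones and disc were still standing in their rack places, and the gripper was clear of everything.

**What disagreed:** the two cameras differed by about 3 mm in x. The slots at holes 2 and 1 sat about 2 mm off their holes toward −y when placed, which is within the play. All three pins still went in without side force. I never saw a stop knocked aside.

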